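# Load the magnet-cup tray and cam-clamp it in the test jig

## Task

Lift the green crossover frame straight up off the two locating pins of the jig tray and lay it flat in the middle of the cork mat, then stand all the chrome magnet cups that are on the bench upright, side by side, on the bed of the tray while it is still at the loading end. Then push the tray along its rails under the bridge until it is fully home against the end stop, and turn the cam lever clockwise just far enough that the spring pad takes up the gap and is pressed about half way in against the tray's side, never bottoming it out. Let go of everything, and leave the faceplate, the rubber foot and the screwdriver alone.

Things in the scene. Friction and masses are not known exactly. Their poses are not given: they have to be found in the camera images.
- jig: Fixed aluminium jig, base plate 385 x 180 x 10 mm, from x = -255 to +130 mm in its own frame. Origin: on the bench (z = 0) below the tray's home centre; x is the sliding direction (roughly away from the robot), y to the left. Two steel rails along x, tops 28 mm above the bench, inner faces at y = +-77 mm (4 mm play each side of the tray); the left one is open 50 mm around x = -70 for the pad.
- end_stop (a point): Middle of the jig's end stop face, at jig x = +100 mm, 23 mm above the bench. The tray is home when its leading edge meets it, that is when the tray's origin is at x = 0 in the jig's frame.
- bridge (a point): Middle of the underside of the grey bridge across the rails, 80 mm above the bench, at jig x = 50 mm; the bridge is 34 mm wide along x and 12 mm thick, its posts stand at y = +-100 mm.
- tray: Loose grey plastic tray 200 (x) x 146 (y) mm, about 0.6 kg, gliding easily on the jig's base plate between the rails; starts 95 to 115 mm short of home (loading end). Origin: centre of its underside; axes as the jig's. Bed 12 mm above the origin, inside a rim 5 mm thick and 8 mm high (inside 190 x 136 mm). Two upright pins, diameter 9 mm, at x = +-86 mm, y = 0, tops 53 mm above the origin.
- tray_post (a point): On the axis of the dark steel post on the tray's tongue, diameter 20 mm, 45 mm above the tray's underside (the post reaches from 12 to 60 mm), at tray x = -125 mm: the handle for pushing or pulling the tray along the rails.
- frame: Green plastic crossover board frame, 200 (x) x 146 (y) x 8 mm, about 0.16 kg, with open windows. At the start it lies on the tray's rim (its underside 20 mm above the tray's underside), with its two 12 mm square holes at x = +-86 mm over the locating pins; the pin tops stand 33 mm above its underside, so it comes free when raised more than 33 mm. Origin: centre of its underside.
- frame_grip (a point): Middle of the grip rib on top of the frame's centre bar: an upright rib 16 mm thick (along the frame's x), 70 mm long (along its y), reaching from 8 to 38 mm above the frame's underside; the point is 25 mm above the underside.
- mat: Fixed cork mat 230 (x) x 180 (y) x 6 mm, on the bench to the left. Origin: centre of its underside.
- cam_knob (a point): On the axis of the upright round black grip at the end of the cam lever, diameter 20 mm, reaching from 40 to 88 mm above the bench; the point is 66 mm above the bench, 80 mm from the pivot. Grip it from above and lead it along its arc.
- cam_pivot (a point): On the vertical pivot axis of the cam lever, 66 mm above the bench. It belongs to the clamp, which is fixed beside the jig's left rail at a distance that differs from start to start.
- cam (a joint): Cam lever angle, 0 to 1.7 rad, growing clockwise seen from above. At 0 the lever points from the pivot along the jig's -x, at pi/2 along its +y. It is stiff (about 5 N at the grip) and stays where it is left. The eccentric drives the jaw towards the tray, to the jig's -y: 21 mm per rad, 35 mm in all.
- pad_face (a point): Middle of the clamp pad's front face (black rubber, 36 mm wide along the jig's x, 16 mm high, 22 mm above the bench), which faces the jig's -y direction and meets the tray's side (at tray y = +73 mm). The clamp's axes are those of the jig.
- jaw_front (a point): Middle of the front face of the aluminium jaw that carries the pad; the pad's face is 25 mm in front of it when free, 13 mm when bottomed out.
- pad (a joint): How far the spring pad is pressed back towards its jaw, in m: 0 free, 0.012 bottomed out (overrun), 0.006 half way. Its spring takes 3 N to start and 14 N at the bottom; it may first shift the tray across its play.
- cup0: Chrome magnet cup: upright cylinder, diameter 54 mm, 40 mm high, black ring on top, about 0.15 kg, loose on the bench at the right. Two to four of the four cups are present (None: absent). Origin: centre of its underside. On the bed its origin is 12 mm above the tray's; four fit at tray x = +-44, y = +-33 mm if the fingers close along the tray's x.
- cup1: Chrome magnet cup: upright cylinder, diameter 54 mm, 40 mm high, black ring on top, about 0.15 kg, loose on the bench at the right. Two to four of the four cups are present (None: absent). Origin: centre of its underside. On the bed its origin is 12 mm above the tray's; four fit at tray x = +-44, y = +-33 mm if the fingers close along the tray's x.
- cup2: Chrome magnet cup: upright cylinder, diameter 54 mm, 40 mm high, black ring on top, about 0.15 kg, loose on the bench at the right. Two to four of the four cups are present (None: absent). Origin: centre of its underside. On the bed its origin is 12 mm above the tray's; four fit at tray x = +-44, y = +-33 mm if the fingers close along the tray's x.
- cup3: Chrome magnet cup: upright cylinder, diameter 54 mm, 40 mm high, black ring on top, about 0.15 kg, loose on the bench at the right. Two to four of the four cups are present (None: absent). Origin: centre of its underside. On the bed its origin is 12 mm above the tray's; four fit at tray x = +-44, y = +-33 mm if the fingers close along the tray's x.
- faceplate: Bystander: ridged aluminium tweeter faceplate, diameter 104 mm, about 18 mm high, lying flat at the far left. Origin: centre of its underside.
- foot: Bystander: squat black rubber foot, diameter 60 mm, 28 mm high, far right. Origin: centre of its underside.
- driver: Bystander: screwdriver, lying on the bench at the far right. Origin: its underside, near the middle.
Things that resemble listed ones, but are neither listed nor needed, are in the scene too. There is more than one size of the frame; the one meant has the size given above.

How it is judged:
On the way, in this order (a step that is already met when the one before it is completed fails the run):
1. the frame lies flat on the cork mat (horizontal distance between frame and mat below 0.05 m and height (world z) of frame below 0.012 m and angle between frame's own z axis and vertical below 0.08 rad), for 0.2 s.
2. every magnet cup present stands on the tray's bed, the tray still at the loading end (x of cup0 in the frame of tray between -0.075 and 0.075 m and y of cup0 in the frame of tray between -0.05 and 0.05 m and z of cup0 in the frame of tray between 0.006 and 0.018 m and angle between each of cup0, cup1, cup2, cup3's own z axis and vertical below 0.12 rad and x of cup1 in the frame of tray between -0.075 and 0.075 m and y of cup1 in the frame of tray between -0.05 and 0.05 m and z of cup1 in the frame of tray between 0.006 and 0.018 m and x of cup2 in the frame of tray between -0.075 and 0.075 m and y of cup2 in the frame of tray between -0.05 and 0.05 m and z of cup2 in the frame of tray between 0.006 and 0.018 m and x of cup3 in the frame of tray between -0.075 and 0.075 m and y of cup3 in the frame of tray between -0.05 and 0.05 m and z of cup3 in the frame of tray between 0.006 and 0.018 m and x of tray in the frame of jig below -0.06 m), for 0.2 s.
3. the tray is home against the end stop (x of tray in the frame of jig above -0.006 m and z of tray in the frame of jig below 0.014 m), for 0.2 s.
4. the spring pad is pressed about half way in against the tray (all of step 3 and value of joint pad between 0.0025 and 0.0095 m), for 0.2 s.
At the end, for the whole second after the job is handed in: The frame lies flat on the mat (centre within 50 mm of the mat's centre); every cup present stands upright on the tray's bed; the tray is within 6 mm of its home position against the end stop; the spring pad touches the tray and is pressed in 2.5 to 9.5 mm of its 12 mm; all at rest (all of step 1 and all of step 4 and x of cup0 in the frame of tray between -0.075 and 0.075 m and y of cup0 in the frame of tray between -0.05 and 0.05 m and z of cup0 in the frame of tray between 0.006 and 0.018 m and angle between each of cup0, cup1, cup2, cup3's own z axis and vertical below 0.12 rad and x of cup1 in the frame of tray between -0.075 and 0.075 m and y of cup1 in the frame of tray between -0.05 and 0.05 m and z of cup1 in the frame of tray between 0.006 and 0.018 m and x of cup2 in the frame of tray between -0.075 and 0.075 m and y of cup2 in the frame of tray between -0.05 and 0.05 m and z of cup2 in the frame of tray between 0.006 and 0.018 m and x of cup3 in the frame of tray between -0.075 and 0.075 m and y of cup3 in the frame of tray between -0.05 and 0.05 m and z of cup3 in the frame of tray between 0.006 and 0.018 m and contact force between pad and tray above 0.5 N and linear speed of each of tray, cup0, cup1, cup2, cup3 below 0.02 m/s and velocity of joint cam below 0.05 rad/s).
It fails at once if the spring pad is bottomed out (cam overrun) (value of joint pad above 0.0114 m).
It fails at once if the frame is cocked on the pins (angle between frame's own z axis and vertical above 0.15 rad and horizontal distance between frame and tray below 0.02 m and z of frame in the frame of tray below 0.05 m).
It fails at once if the tray is lifted off the jig (z of tray in the frame of jig above 0.022 m).
It fails at once if the faceplate, rubber foot or screwdriver is disturbed (moved over 25 mm) (distance of any of faceplate, foot, driver from where it was at the start of the episode above 0.025 m).
Of cup0, cup1, cup2, cup3 only 2 to 4 are there at a start; the rules pass over those that are not, and their reading is None.
At some moment in a run one of cup0, cup1, cup2, cup3 may be knocked a few centimetres aside while the robot is not near it.
Once in a run the grip may slacken for a moment while it holds something.
It also fails if it takes over 210 s, if anything falls off the work surface, if the arm or the gripper's body presses on something with over 40 N, if the wrist force passes 120 N, or if a joint passes its speed limit or range.

## Robot

A 6-joint arm with a two-finger parallel gripper is mounted at the origin on the work surface. World frame = base frame: x ahead of the robot, y to its left, z up, the work surface at z = 0. Lengths are in m, angles in rad, forces in N, time in s.
With the tool pointing down it reaches from about 0.375 to 0.75 m from the base axis. Payload 9 kg.
Tool frame: the origin (TCP) lies midway between the tips of the shut fingers; the grasp point (between the pads) lies 19 mm behind it; z points along the fingers, y is the line along which they close (so a half turn about z gives the same grasp; the last joint's range is limited). The gripper opens to 85 mm and grips with 20 to 120 N. Pads are 22 mm wide; open, the fingers measure 114 mm over their backs; the gripper's body (76 mm by 85 mm) begins 54 mm behind the grasp point. The pads swing forward as they close: fully open they stand 13 mm farther back than shut.
Start: joints at [1.118, 0.104, 0.097, 1.564, 0, 1.353], TCP at [0.14, 0.584, 0.231] pointing down, gripper open.
Joint ranges: [-2.99, 2.99], [-0.84, 1.86], [-1.1, 1.16], [-1.84, 2.11], [-1.51, 1.56], [-3.14, 3.14]. Speed limits (rad/s): [2.22, 2.22, 2.57, 3.14, 3.14, 3.14].

## Interface

Orientations are given as [roll, pitch, yaw] about the fixed x, y, z axes, in that order (R = Rz(yaw) Ry(pitch) Rx(roll)).
In Python, from workcell import readout, grab_frame, get_calibration, workorder gives the robot as it stands.
- The arm moves only by the tool apply_moves, never from a script. Its arguments are lists of equal length, an entry for each row: "slide": the shift along the tool's x, y, z normalised to -1 to 1, where 1 is 20 mm, a list of three; "rotation": the turn, a rotation vector about the tool's x, y, z normalised to -1 to 1, where 1 is 180 degrees, a list of three; "jaw": the closure, from -1 (fully open) to 1 (shut). In form: {"slide": [[tx, ty, tz], ...], "rotation": [[ax, ay, az], ...], "jaw": [jaw, ...]}. A call has exactly 8 rows; each row shifts and turns the commanded pose from where the row before left it, along the tool's axes as they then stand; what a row does not reach is not made up. A row lasts 1/8 s, in which the tool goes at most 62.5 mm and 10.7 degrees, less where a joint would pass 70% of its speed; a pose out of reach is approached as far as the arm can. A call with a number of a shift or a turn outside -1 to 1 is refused whole. A call with a gripper value outside its range is refused whole. The fingers move at their own pace and stop on an object; the grip force is fixed at half the most. Time passes only in rows, so rows that do not move let the fingers close, or fill a call up. It gives the time, the measured TCP pose, the force, the opening and the grip force at its end, in the units of the state.
- readout.read_state(): the state, without advancing time (a new reading comes with each control period).
- grab_frame(name): name is "scene" or "top" or "wrist"; returns (picture, depth): 420x560x3 uint8, red, green, blue; 420x560 float32, m along the optical axis (not along the pixel's ray), 0 where there is no reading.
- get_calibration(name): a dict with "fx", "fy", "cx", "cy" (pixels), "T" (4x4, takes a point from camera to world coordinates); the wrist camera has in their place "tool_from_camera" (4x4, takes a point from camera to tool coordinates, whose origin is the TCP and whose axes are the flange's). Camera axes: x right, y down, z forward; pixel columns grow to the right and rows downward; lengths in m; the calibration is good to about 2 mm. A picture is of the moment at which its call begins: read the wrist's pose just before it. get_calibration takes no time and is no camera call.
- workorder.finish_job(): hands the job in; it is judged then, once.
The state is a dict: "time_s": time; "joints": joint angles; "qvel": joint speeds; "joint_torque": joint torques, N m; "ee_pos": TCP position; "orientation": TCP orientation; "contact_force": force on the tool from outside, world axes, zero at the start; "torque": the same for the moment, N m; "opening": finger opening in m; "gripper_force": force on a finger pad.
Only numpy, scipy, OpenCV 4.12 (cv2) and the standard library are available. Lean on these libraries where they do the work, as an engineer would, in place of code of your own. Each camera call takes 0.05 s, during which the arm holds its last target. There are 200 camera calls.

## Working session

There is one attempt and no reset: what is moved stays moved. The work goes in short steps, Python scripts to look and compute and a tool call to move; the robot and the scene stay as the last step left them, time stands still between calls to the robot, and variables do not carry over. Pictures are saved under pics/ and viewed, at most 14 in all, crops included, and the job is handed in when it is done.

Besides the shell and the picture viewer there is one more tool, called after "Emit:" as name(argument=value, ...) on one line, values as JSON. apply_moves: Moves the arm, as the interface text tells. Its arguments: {"type":"object","properties":{"slide":{"type":"array","items":{"type":"array","items":{"type":"number","minimum":-1,"maximum":1}}},"rotation":{"type":"array","items":{"type":"array","items":{"type":"number","minimum":-1,"maximum":1}}},"jaw":{"type":"array","items":{"type":"number"}}},"required":["slide","rotation","jaw"]}

```bash
ls; mkdir -p pics; python3 - <<'E'
from workcell import readout, grab_frame, get_calibration
import cv2,numpy as np
print(readout.read_state())
for n in ("scene","top"):
    im,d=grab_frame(n); cv2.imwrite(f"pics/{n}0.png",im[:,:,::-1]); np.savez(f"{n}0.npz",im=im,d=d)
    print(n,get_calibration(n))
print(get_calibration("wrist"))
E
```

```text
pics
{'time_s': 0.0, 'joints': array([1.11827071e+00, 1.04687212e-01, 9.64939507e-02, 1.56390014e+00,
       2.08705889e-05, 1.35312500e+00]), 'qvel': array([-0.0005421 , -0.00089172, -0.0009142 ,  0.00058545, -0.00101159,
       -0.00081031]), 'joint_torque': array([ 4.56044127e-04, -5.56921291e+01,  5.03657377e+01,  1.62014959e-02,
       -2.53012849e-04, -9.55566975e-06]), 'ee_pos': array([0.13944475, 0.5832411 , 0.23054299]), 'orientation': array([-3.14033070e+00, -3.00489102e-04,  2.90673817e+00]), 'contact_force': array([-0.29455783, -0.24318827, -0.29283441]), 'torque': array([-0.02731942, -0.01699927,  0.01774297]), 'gripper_force': 0.0, 'opening': 0.08519176932310264}
scene {'fx': 411.2855429742029, 'fy': 411.2855429742029, 'cx': 279.05988436013274, 'cy': 218.0576556128705, 'T': array([[-0.78000177,  0.42234076, -0.4617635 ,  1.14289931],
       [ 0.62568981,  0.53869364, -0.56419981,  0.71211778],
       [ 0.01046448, -0.72899757, -0.6844363 ,  0.9992698 ],
       [ 0.        ,  0.        ,  0.        ,  1.        ]])}
top {'fx': 519.2793243646208, 'fy': 519.2793243646208, 
[... 159 characters left out ...]
8e-01, -1.06237711e-02,  2.05352241e-03,
        -3.24410286e-02],
       [-1.30211648e-03, -7.02580885e-02, -9.97527997e-01,
         1.49793062e+00],
       [ 0.00000000e+00,  0.00000000e+00,  0.00000000e+00,
         1.00000000e+00]])}
{'fx': 312.409263205155, 'fy': 312.409263205155, 'cx': 279.2731378077064, 'cy': 213.61360472869654, 'tool_from_camera': array([[-1.19716210e-03, -9.59370312e-01, -2.82147429e-01,
         7.35561904e-02],
       [ 9.99999042e-01, -9.52637515e-04, -1.00383267e-03,
         1.33184863e-03],
       [ 6.94263040e-04, -2.82148360e-01,  9.59370534e-01,
        -1.43248565e-01],
       [ 0.00000000e+00,  0.00000000e+00,  0.00000000e+00,
         1.00000000e+00]])}
```

View pics/top0.png

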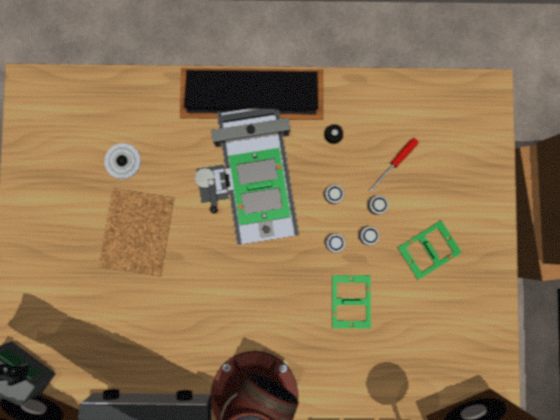

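View pics/scene0.png

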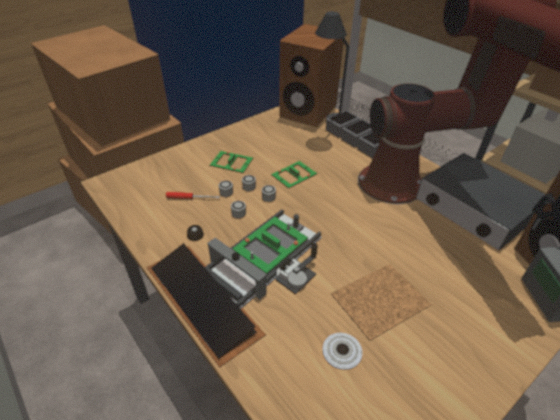

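The top view shows the tray with its frame at (260,185), four cups at (334,194), (378,205), (335,243) and (370,236), and the mat at (138,232). The cam knob is at (214,209) and the post at (266,228); two decoy green frames lie lower right.

```bash
cat > h.py <<'E'
from workcell import readout, grab_frame, get_calibration, workorder
import cv2, numpy as np
from scipy.spatial.transform import Rotation as R
def tool():
    s=readout.read_state(); T=np.eye(4)
    T[:3,:3]=R.from_euler('xyz',s['orientation']).as_matrix(); T[:3,3]=s['ee_pos']; return T,s
def snap(n,save=None):
    c=get_calibration(n)
    T=tool()[0]@c['tool_from_camera'] if n=='wrist' else c['T']
    im,d=grab_frame(n)
    if save: cv2.imwrite('pics/'+save,im[:,:,::-1]); np.savez(save+'.npz',im=im,d=d,T=T)
    return im,d,T,c
def onplane(uv,z,T,c):
    uv=np.atleast_2d(uv).astype(float)
    r=np.c_[(uv[:,0]-c['cx'])/c['fx'],(uv[:,1]-c['cy'])/c['fy'],np.ones(len(uv))]@T[:3,:3].T
    t=(z-T[2,3])/r[:,2]; return T[:3,3]+r*t[:,None]
def cloud(d,T,c):
    v,u=np.mgrid[:d.shape[0],:d.shape[1]]
    P=np.stack([(u-c['cx'])/c['fx']*d,(v-c['cy'])/c['fy']*d,d],-1)
    return P@T[:3,:3].T+T[:3,3]
def blobs(m,amin=30):
    n,l,st,ce=cv2.connectedComponentsWithStats(m.astype(np.uint8))
    return [(ce[i],st[i],l==i) for i in range(1,n) if st[i,4]>=amin]
def hsv(im): return cv2.cvtColor(im,cv2.COLOR_RGB2HSV)
def green(im):
    h=hsv(im); return (h[...,0]>45)&(h[...,0]<80)&(h[...,1]>120)&(h[...,2]>60)
def go(pos,yaw=None):
    """print the move to world pos (TCP), tool down with yaw, in tool axes/units"""
    T,s=tool(); d=T[:3,:3].T@(np.array(pos)-T[:3,3])/0.02
    print('at',T[:3,3].round(4),'rpy',s['orientation'].round(3),'slide',d.round(2),end=' ')
    if yaw is not None:
        G=R.from_euler('xyz',[np.pi,0,yaw]).as_matrix()
        print('rot',(R.from_matrix(T[:3,:3].T@G).as_rotvec()/np.pi).round(4),end='')
    print()
E
python3 - <<'E'
from h import *
z=np.load('top0.npz'); im,d=z['im'],z['d']; c=get_calibration('top'); T=c['T']
P=cloud(d,T,c)
print('depth valid',(d>0).mean(), 'bench z',np.median(P[250:280,20:90,2]))
for ce,st,m in blobs(green(im),100):
    ct=cv2.findContours(m.astype(np.uint8),0,2)[0][0].reshape(-1,2)
    W=onplane(ct,0.012 if ce[0]>300 else .038,T,c)[:,:2]
    print('green',ce.round(1),st,[np.round(q,4) for q in cv2.minAreaRect(W.astype(np.float32))])
for (u,v) in [(334,194),(378,205),(335,243),(370,236)]:
    print('cup',(u,v),onplane((u,v),.04,T,c).round(4),P[v,u].round(3))
h=hsv(im); m=np.zeros(d.shape,bool); m[180:290,90:185]=1
m&=((h[...,1]>105)&(h[...,0]>8)&(h[...,0]<25))
for u,v,zz in [(214,209,.088),(266,228,.06),(205,178,.06),(251,129,.092)]: print((u,v),onplane((u,v),zz,T,c).round(4),P[v,u].round(3))
big=np.concatenate([cv2.resize(im[105:255,180:310],None,fx=4,fy=4,interpolation=3)],1)
cv2.imwrite('pics/c1.png',big[:,:,::-1])
E
```

```text
depth valid 0.9961054421768708 bench z -0.0001045656282316898
green [259.1 186. ] [ 230  149   60   75 1589] [array([ 0.5878, -0.0058]), array([0.1959, 0.142 ]), np.float64(9.6473)]
green [429.8 249.4] [399 221  62  58 866] [array([ 0.4131, -0.4933]), array([0.1068, 0.1473]), np.float64(33.079)]
green [351.2 301.3] [333 276  37  52 529] [array([ 0.2645, -0.2699]), array([0.1427, 0.102 ]), np.float64(0.1048)]
green [361.9 279.1] [352 276  18  10 112] [array([ 0.3237, -0.2968]), array([0.0483, 0.0254]), np.float64(89.8259)]
green [339.8 323.1] [333 316  18  12 108] [array([ 0.2077, -0.2425]), array([0.0489, 0.0278]), np.float64(86.5934)]
cup (334, 194) [[ 0.5666 -0.2176  0.04  ]] [ 0.566 -0.217  0.042]
cup (378, 205) [[ 0.5369 -0.3415  0.04  ]] [ 0.537 -0.342  0.036]
cup (335, 243) [[ 0.4289 -0.2206  0.04  ]] [ 0.429 -0.221  0.041]
cup (370, 236) [[ 0.4495 -0.3187  0.04  ]] [ 0.449 -0.318  0.041]
(214, 209) [[0.5176 0.1149 0.088 ]] [0.517 0.115 0.089]
(266, 228) [[ 0.4682 -0.027   0.06  ]] [ 0.468 -0.027  0.068]
(205, 178) [[0.6057 0.1445 0.06  ]] [0.61  0.149 0.026]
(251, 129) [[0.7383 0.0169 0.092 ]] [0.736 0.017 0.101]
```

View pics/c1.png

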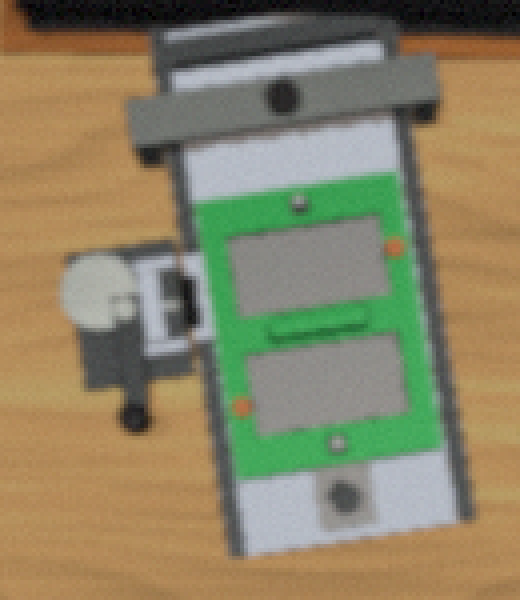

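The crop shows the cam at left, with the knob at (133,415) in the crop. Jig yaw is about 10°, and the frame's rib lies across the middle. I'll go above the frame next.

Emit:
apply_moves(slide=[[0, 0, 0], [0, 0, 0], [0, 0, 0], [0, 0, 0], [0, 0, 0], [0, 0, 0], [0, 0, 0], [0, 0, 0]], rotation=[[0, 0, 0.0463], [0, 0, 0.0463], [0, 0, 0.0463], [0, 0, 0.0463], [0, 0, 0.0463], [0, 0, 0.0463], [0, 0, 0.0463], [0, 0, 0.0463]], jaw=[-1, -1, -1, -1, -1, -1, -1, -1])

```text
time_s: 1.1
ee_pos: [0.1395, 0.5834, 0.2308]
orientation: [-3.141, 0.001, 1.738]
contact_force: [-0.7, 0.4, -0.7]
opening: 0.0854
gripper_force: 0.0
```

Emit:
apply_moves(slide=[[-0.82, 0.43, 0], [-0.82, 0.43, 0], [-0.82, 0.43, 0], [-0.82, 0.43, 0], [-0.82, 0.43, 0], [-0.82, 0.43, 0], [-0.82, 0.43, 0], [-0.82, 0.43, 0]], rotation=[[0, 0, 0], [0, 0, 0], [0, 0, 0], [0, 0, 0], [0, 0, 0], [0, 0, 0], [0, 0, 0], [0, 0, 0]], jaw=[-1, -1, -1, -1, -1, -1, -1, -1])

```text
time_s: 2.1
ee_pos: [0.2306, 0.4652, 0.2314]
orientation: [3.141, -0.0, 1.743]
contact_force: [0.3, -0.4, -0.0]
opening: 0.0853
gripper_force: 0.0
```

Emit:
apply_moves(slide=[[-0.82, 0.43, 0], [-0.82, 0.43, 0], [-0.82, 0.43, 0], [-0.82, 0.43, 0], [-0.82, 0.43, 0], [-0.82, 0.43, 0], [-0.82, 0.43, 0], [-0.82, 0.43, 0]], rotation=[[0, 0, 0], [0, 0, 0], [0, 0, 0], [0, 0, 0], [0, 0, 0], [0, 0, 0], [0, 0, 0], [0, 0, 0]], jaw=[-1, -1, -1, -1, -1, -1, -1, -1])

```text
time_s: 3.1
ee_pos: [0.3208, 0.3476, 0.2313]
orientation: [3.141, -0.0, 1.743]
contact_force: [-0.3, 0.1, 0.6]
opening: 0.0854
gripper_force: 0.0
```

Emit:
apply_moves(slide=[[-0.82, 0.43, 0], [-0.82, 0.43, 0], [-0.82, 0.43, 0], [-0.82, 0.43, 0], [-0.82, 0.43, 0], [-0.82, 0.43, 0], [-0.82, 0.43, 0], [-0.82, 0.43, 0]], rotation=[[0, 0, 0], [0, 0, 0], [0, 0, 0], [0, 0, 0], [0, 0, 0], [0, 0, 0], [0, 0, 0], [0, 0, 0]], jaw=[-1, -1, -1, -1, -1, -1, -1, -1])

```text
time_s: 4.1
ee_pos: [0.4109, 0.2301, 0.2313]
orientation: [3.141, -0.0, 1.743]
contact_force: [-0.5, -0.9, 1.0]
opening: 0.0855
gripper_force: 0.0
```

Emit:
apply_moves(slide=[[-0.82, 0.43, 0], [-0.82, 0.43, 0], [-0.82, 0.43, 0], [-0.82, 0.43, 0], [-0.82, 0.43, 0], [-0.82, 0.43, 0], [-0.82, 0.43, 0], [-0.82, 0.43, 0]], rotation=[[0, 0, 0], [0, 0, 0], [0, 0, 0], [0, 0, 0], [0, 0, 0], [0, 0, 0], [0, 0, 0], [0, 0, 0]], jaw=[-1, -1, -1, -1, -1, -1, -1, -1])

```text
time_s: 5.1
ee_pos: [0.5015, 0.1127, 0.2313]
orientation: [3.142, -0.0, 1.743]
contact_force: [0.6, 0.6, -0.2]
opening: 0.0857
gripper_force: 0.0
```

```bash
cat > seerib.py <<'E'
from h import *
im,d,T,c=snap('wrist','w1.png'); P=cloud(d,T,c)
print(tool()[1]['joints'].round(3))
g=green(im); ct=max(cv2.findContours(g.astype(np.uint8),0,2)[0],key=len).reshape(-1,2)
print('frame',[np.round(q,4) for q in cv2.minAreaRect(onplane(ct,.038,T,c)[:,:2].astype(np.float32))], 'bbox',ct.min(0),ct.max(0))
m=g&(P[...,2]>.058)&(P[...,2]<.08)
for ce,st,mm in blobs(m,50):
    ct=max(cv2.findContours(mm.astype(np.uint8),0,2)[0],key=len).reshape(-1,2)
    print('rib',[np.round(q,4) for q in cv2.minAreaRect(onplane(ct,.068,T,c)[:,:2].astype(np.float32))],st, np.median(P[mm],0).round(4))
go([.588,-.006,.15],1.742)
E
python3 seerib.py
```

```text
[-3.600e-02 -1.570e-01 -1.600e-01  1.567e+00 -1.000e-03  1.363e+00]
frame [array([ 0.5875, -0.0065]), array([0.1991, 0.1474]), np.float64(9.8244)] bbox [252 241] [422 348]
rib [array([ 0.5858, -0.0022]), array([0.0172, 0.0733]), np.float64(10.0075)] [329 279  18  58 846] [ 0.5857 -0.002   0.0684]
at [0.5025 0.1112 0.231 ] rpy [3.141e+00 1.000e-03 1.742e+00] slide [-6.5   3.21  4.06] rot [ 0.0001  0.0002 -0.    ]
```

View pics/w1.png

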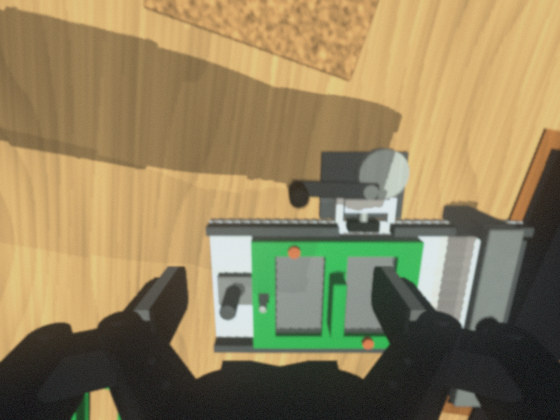

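The near view agrees: frame centre (0.587,-0.006), yaw 9.8°, rib at image (338,308). The knob is at (298,193), and the pad sits in the rail gap at (362,225).

Emit:
apply_moves(slide=[[-0.81, 0.39, 0.35], [-0.81, 0.39, 0.35], [-0.81, 0.39, 0.35], [-0.81, 0.39, 0.35], [-0.81, 0.39, 0.35], [-0.81, 0.39, 0.35], [-0.81, 0.39, 0.35], [-0.81, 0.39, 0.35]], rotation=[[0, 0, 0], [0, 0, 0], [0, 0, 0], [0, 0, 0], [0, 0, 0], [0, 0, 0], [0, 0, 0], [0, 0, 0]], jaw=[-1, -1, -1, -1, -1, -1, -1, -1])

```text
time_s: 6.15
ee_pos: [0.5851, -0.0042, 0.1748]
orientation: [3.141, -0.0, 1.743]
contact_force: [-0.8, -0.7, -0.3]
opening: 0.0852
gripper_force: 0.0
```

Emit:
apply_moves(slide=[[0, 0, 0.82], [0, 0, 0.82], [0, 0, 0.82], [0, 0, 0.82], [0, 0, 0.82], [0, 0, 0.82], [0, 0, 0.82], [0, 0, 0.78]], rotation=[[0, 0, 0], [0, 0, 0], [0, 0, 0], [0, 0, 0], [0, 0, 0], [0, 0, 0], [0, 0, 0], [0, 0, 0]], jaw=[-1, -1, -1, -1, -1, -1, -1, -1])

```text
time_s: 7.15
ee_pos: [0.5844, -0.0032, 0.0438]
orientation: [-3.142, -0.0, 1.743]
contact_force: [0.7, -0.7, 0.6]
opening: 0.0851
gripper_force: 0.0
```

Emit:
apply_moves(slide=[[0, 0, 0], [0, 0, 0], [0, 0, 0], [0, 0, 0], [0, 0, 0], [0, 0, 0], [0, 0, 0], [0, 0, 0]], rotation=[[0, 0, 0], [0, 0, 0], [0, 0, 0], [0, 0, 0], [0, 0, 0], [0, 0, 0], [0, 0, 0], [0, 0, 0]], jaw=[0, 0.5, 0.7, 0.8, 1, 1, 1, 1])

```text
time_s: 8.15
ee_pos: [0.5852, -0.0034, 0.0459]
orientation: [3.14, 0.001, 1.743]
contact_force: [-0.3, -1.3, 6.1]
opening: 0.0145
gripper_force: 59.4
```

Emit:
apply_moves(slide=[[0, 0, -0.2], [0, 0, -0.3], [0, 0, -0.4], [0, 0, -0.5], [0, 0, -0.6], [0, 0, -0.6], [0, 0, -0.6], [0, 0, -0.6]], rotation=[[0, 0, 0], [0, 0, 0], [0, 0, 0], [0, 0, 0], [0, 0, 0], [0, 0, 0], [0, 0, 0], [0, 0, 0]], jaw=[1, 1, 1, 1, 1, 1, 1, 1])

```text
time_s: 9.15
ee_pos: [0.5845, -0.0032, 0.1218]
orientation: [3.141, 0.0, 1.743]
contact_force: [1.0, 0.5, -1.1]
opening: 0.015
gripper_force: 58.7
```

```bash
cat > mat.py <<'E'
from h import *
im,d,T,c=snap('top','t1.png')
z=np.load('top0.npz'); im=z['im']
h=hsv(im).astype(int); print('mat hsv',np.median(h[210:250,115:160].reshape(-1,3),0),'wood',np.median(h[300:340,200:260].reshape(-1,3),0))
b=cv2.GaussianBlur(h[...,1].astype(np.float32),(0,0),2)
m=np.zeros(b.shape,np.uint8); v=cv2.GaussianBlur(im[...,0].astype(np.float32),(0,0),2)
t=(np.median(im[210:250,115:160,0])+np.median(im[210:250,70:95,0]))/2
m[180:285,90:185]=(v<t)[180:285,90:185]
m=cv2.morphologyEx(m,cv2.MORPH_OPEN,np.ones((9,9)))
ct=max(cv2.findContours(m,0,2)[0],key=len).reshape(-1,2)
print(ct.min(0),ct.max(0),[np.round(q,4) for q in cv2.minAreaRect(onplane(ct,.006,T,c)[:,:2].astype(np.float32))])
print(tool()[1]['opening'],tool()[1]['gripper_force'])
E
python3 mat.py
```

```text
mat hsv [ 15. 139. 157.] wood [ 17. 126. 180.]
[ 97 188] [173 275] [array([0.448 , 0.3459]), array([0.1958, 0.2524]), np.float64(83.4676)]
0.014678658254732777 58.719459772109985
```

View pics/t1.png

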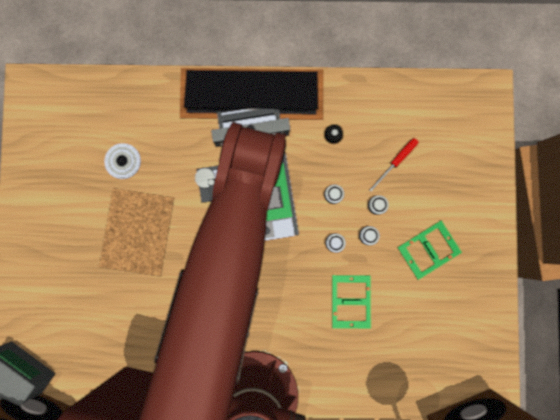

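The frame is clear of the pins and held. I'll carry it to the mat, whose centre is about (0.458,0.34) with yaw about -10° from corners (115,188), (173,195), (161,275) and (101,267).

Emit:
apply_moves(slide=[[0.4, -0.07, -0.5], [0.75, -0.14, -0.5], [0.75, -0.14, -0.4], [0.75, -0.14, -0.2], [0.75, -0.14, 0], [0.75, -0.14, 0], [0.75, -0.14, 0], [0.75, -0.14, 0]], rotation=[[0, 0, 0], [0, 0, 0], [0, 0, 0], [0, 0, 0], [0, 0, 0], [0, 0, 0], [0, 0, 0], [0, 0, 0]], jaw=[1, 1, 1, 1, 1, 1, 1, 1])

```text
time_s: 10.2
ee_pos: [0.5438, 0.1055, 0.1527]
orientation: [-3.141, -0.0, 1.743]
contact_force: [-0.6, 0.1, -2.7]
opening: 0.015
gripper_force: 58.7
```

Emit:
apply_moves(slide=[[0.75, -0.14, 0], [0.75, -0.14, 0], [0.75, -0.14, 0], [0.75, -0.14, 0], [0.75, -0.14, 0], [0.75, -0.14, 0], [0.75, -0.14, 0], [0.75, -0.14, 0]], rotation=[[0, 0, 0], [0, 0, 0], [0, 0, 0], [0, 0, 0], [0, 0, 0], [0, 0, 0], [0, 0, 0], [0, 0, 0]], jaw=[1, 1, 1, 1, 1, 1, 1, 1])

```text
time_s: 11.2
ee_pos: [0.5013, 0.2198, 0.1529]
orientation: [3.142, -0.0, 1.743]
contact_force: [-0.4, -0.2, -1.1]
opening: 0.0149
gripper_force: 58.7
```

Emit:
apply_moves(slide=[[0.75, -0.14, 0], [0.75, -0.14, 0], [0.75, -0.14, 0], [0.75, -0.14, 0], [0.75, -0.14, 0], [0.75, -0.14, 0], [0, 0, 0], [0, 0, 0]], rotation=[[0, 0, 0], [0, 0, 0], [0, 0, 0], [0, 0, 0], [0, 0, 0], [0, 0, 0.037], [0, 0, 0.037], [0, 0, 0.037]], jaw=[1, 1, 1, 1, 1, 1, 1, 1])

```text
time_s: 12.2
ee_pos: [0.4694, 0.3054, 0.1529]
orientation: [-3.142, -0.0, 1.391]
contact_force: [0.0, 1.0, -1.7]
opening: 0.0151
gripper_force: 58.7
```

```bash
python3 - <<'E'
from h import *
c=get_calibration('top')
print(onplane([(115,188),(173,195),(161,275),(101,267)],.006,c['T'],c).mean(0), tool()[1]['opening'])
im,d,T,c=snap('wrist','w2.png'); go([.458,.34,.15],1.396)
E
```

```text
[0.45710449 0.34198794 0.006     ] 0.015147300851417222
at [0.4695 0.3053 0.1529] rpy [-3.142 -0.     1.386] slide [ 1.6  -0.88  0.14] rot [-0.     -0.     -0.0033]
```

View pics/w2.png

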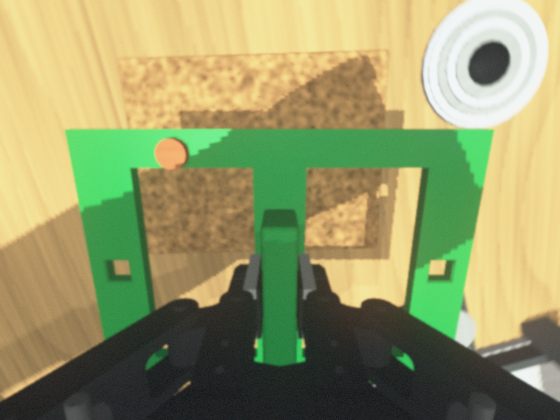

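The frame is held level and aligned with the mat, so I'll lower it.

Emit:
apply_moves(slide=[[0.4, -0.2, 0.2], [0.4, -0.2, 0.7], [0.4, -0.2, 0.9], [0.4, -0.2, 1], [0.1, -0.1, 1], [0, 0, 1], [0, 0, 0.9], [0, 0, 0.5]], rotation=[[0, 0, 0], [0, 0, 0], [0, 0, 0], [0, 0, 0], [0, 0, 0], [0, 0, 0], [0, 0, 0], [0, 0, 0]], jaw=[1, 1, 1, 1, 1, 1, 1, 1])

```text
time_s: 13.25
ee_pos: [0.4576, 0.3408, 0.0274]
orientation: [-3.141, 0.001, 1.394]
contact_force: [0.6, 0.0, -1.8]
opening: 0.0148
gripper_force: 58.7
```

Emit:
apply_moves(slide=[[0, 0, 0.1], [0, 0, 0.1], [0, 0, 0.08], [0, 0, 0], [0, 0, 0], [0, 0, 0], [0, 0, 0], [0, 0, 0]], rotation=[[0, 0, 0], [0, 0, 0], [0, 0, 0], [0, 0, 0], [0, 0, 0], [0, 0, 0], [0, 0, 0], [0, 0, 0]], jaw=[1, 1, 1, 1, 1, 1, 1, 1])

```text
time_s: 14.25
ee_pos: [0.4579, 0.3413, 0.0233]
orientation: [-3.142, -0.0, 1.394]
contact_force: [0.3, 0.1, -2.3]
opening: 0.0147
gripper_force: 58.7
```

Emit:
apply_moves(slide=[[0, 0, 0.08], [0, 0, 0.08], [0, 0, 0], [0, 0, 0], [0, 0, 0], [0, 0, 0], [0, 0, 0], [0, 0, 0]], rotation=[[0, 0, 0], [0, 0, 0], [0, 0, 0], [0, 0, 0], [0, 0, 0], [0, 0, 0], [0, 0, 0], [0, 0, 0]], jaw=[1, 1, 1, 1, 1, 1, 1, 1])

```text
time_s: 15.25
ee_pos: [0.4582, 0.3414, 0.0219]
orientation: [3.141, -0.0, 1.395]
contact_force: [-7.4, -3.7, 15.6]
opening: 0.0149
gripper_force: 61.1
```

Emit:
apply_moves(slide=[[0, 0, 0], [0, 0, 0], [0, 0, 0], [0, 0, 0], [0, 0, 0], [0, 0, 0], [0, 0, -0.5], [0, 0, -1]], rotation=[[0, 0, 0], [0, 0, 0], [0, 0, 0], [0, 0, 0], [0, 0, 0], [0, 0, 0], [0, 0, 0], [0, 0, 0]], jaw=[0, 0, -0.2, -0.2, -0.2, -0.2, -0.2, -0.2])

```text
time_s: 16.25
ee_pos: [0.4575, 0.3411, 0.0507]
orientation: [-3.141, 0.0, 1.394]
contact_force: [0.8, 0.3, 0.1]
opening: 0.051
gripper_force: 0.0
```

Emit:
apply_moves(slide=[[0, 0, -1], [0, 0, -1], [0, 0, -1], [0, 0, -1], [0, 0, -1], [0, 0, -1], [0, 0, -1], [0, 0, -0.5]], rotation=[[0, 0, 0], [0, 0, 0], [0, 0, 0], [0, 0, 0], [0, 0, 0], [0, 0, 0], [0, 0, 0], [0, 0, 0]], jaw=[-0.5, -0.5, -0.5, -0.5, -0.5, -0.5, -0.5, -0.5])

```text
time_s: 17.25
ee_pos: [0.4584, 0.3415, 0.2018]
orientation: [3.14, -0.001, 1.394]
contact_force: [-0.6, 1.4, 0.1]
opening: 0.0642
gripper_force: 0.0
```

```bash
python3 - <<'E'
from h import *
im,d,T,c=snap('wrist','w3.png'); P=cloud(d,T,c); g=green(im)
m=g&(P[...,2]<.03); print('frame top z pct',np.percentile(P[m][:,2],[5,50,95]).round(4),P[m].mean(0).round(3))
A=np.c_[P[m][:,:2],np.ones(m.sum())]; print('slope',np.linalg.lstsq(A,P[m][:,2],rcond=None)[0].round(4))
go([.55,.1,.17],1.743)
im,d,T,c=snap('top'); P=cloud(d,T,c)
m=(P[...,2]>.033)&(P[...,2]<.05); m[:180]=0; m[:,:315]=0; m[260:]=0; m[:,395:]=0; m[215:,392:]=0
for ce,st,_ in blobs(m|False,40): print('cup',ce.round(1),st[4],onplane(ce,.04,T,c).round(4))
E
```

```text
frame top z pct [0.0134 0.0147 0.0159] [0.457 0.344 0.015]
slope [-0.001  -0.0004  0.0152]
at [0.4587 0.3416 0.2026] rpy [ 3.140e+00 -1.000e-03  1.394e+00] slide [-11.09   6.61   1.63] rot [ 0.0007 -0.0003 -0.111 ]
cup [334.7 193.5] 271 [[ 0.5682 -0.2195  0.04  ]]
cup [379.  204.4] 284 [[ 0.5386 -0.3442  0.04  ]]
cup [370.  235.1] 284 [[ 0.4519 -0.3188  0.04  ]]
cup [335.9 242.6] 281 [[ 0.43   -0.2232  0.04  ]]
```

The frame lies flat (top at 14.5 mm) at (0.457,0.344) on the mat, and the cups are unmoved. Next I'll look down on the bare tray and clamp.

Emit:
apply_moves(slide=[[0, 0, -0.5], [0, 0, -0.5], [0, 0, -0.5], [-1, 0, 0], [-1, 0, 0], [-1, 0, 0], [-1, 0, 0], [-1, 0, 0]], rotation=[[0, 0, -0.037], [0, 0, -0.037], [0, 0, -0.037], [0, 0, 0], [0, 0, 0], [0, 0, 0], [0, 0, 0], [0, 0, 0]], jaw=[-1, -1, -1, -1, -1, -1, -1, -1])

```text
time_s: 18.35
ee_pos: [0.4752, 0.2409, 0.2298]
orientation: [-3.141, 0.0, 1.741]
contact_force: [0.7, -0.5, -0.8]
opening: 0.0851
gripper_force: 0.0
```

Emit:
apply_moves(slide=[[-1, 0, 0], [-1, 0, 0], [-1, 0, 0], [-1, 0, 0], [-1, 0, 0], [-1, 0, 0], [-0.75, 0, 0], [0, 0, 0]], rotation=[[0, 0, 0], [0, 0, 0], [0, 0, 0], [0, 0, 0], [0, 0, 0], [0, 0, 0], [0, 0, 0], [0, 0, 0]], jaw=[-1, -1, -1, -1, -1, -1, -1, -1])

```text
time_s: 19.35
ee_pos: [0.4983, 0.1086, 0.2299]
orientation: [-3.141, -0.0, 1.741]
contact_force: [-0.1, 0.5, -0.0]
opening: 0.0855
gripper_force: 0.0
```

```bash
python3 - <<'E'
from h import *
im,d,T,c=snap('wrist','w4.png'); print(T.round(4).tolist())
big=cv2.resize(im[130:380,190:560],None,fx=2,fy=2,interpolation=3); cv2.imwrite('pics/w4b.png',big[:,:,::-1])
E
```

```text
[[0.9858, 0.1615, 0.0465, 0.4849], [0.1681, -0.9454, -0.2792, 0.1811], [-0.0012, 0.2831, -0.9591, 0.3731], [0.0, 0.0, 0.0, 1.0]]
```

View pics/w4b.png

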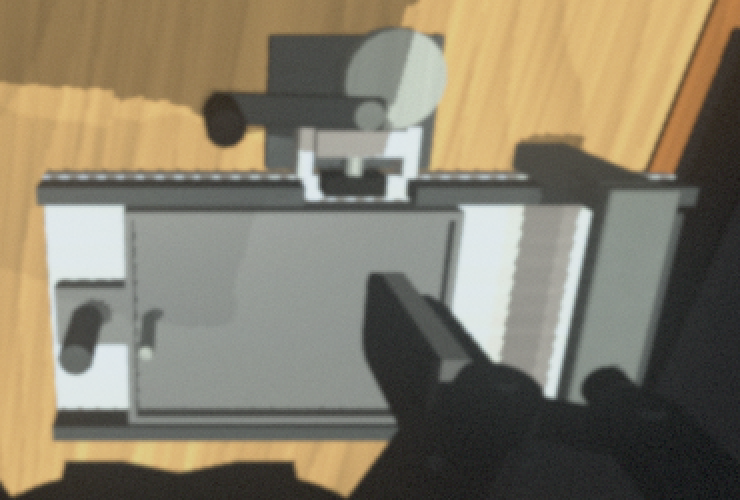

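The tray is bare. In full-image pixels: near pin top (263,306), post top (228,310), tray corners (253,234) and (421,234), pad front edge (366,228), pivot (375,188).

```bash
python3 - <<'E'
from h import *
z=np.load('w4.png.npz'); im,d,T=z['im'],z['d'],z['T']; c=get_calibration('wrist'); P=cloud(d,T,c)
pts={'pin':((263.5,306),.063),'post':((228,310),.07),'UL':((253,234),.03),'UR':((421,234),.03),'BL':((256,342),.03),'padface':((366,228),.03),'railin':((290,231.5),.028),'railin2':((450,231.5),.028),'pivot':((375.5,188),.066)}
W={k:onplane(p,h,T,c)[0] for k,(p,h) in pts.items()}
yaw=np.arctan2(*(W['UR']-W['UL'])[[1,0]]); print('yaw',np.degrees(yaw), 'len',np.linalg.norm(W['UR']-W['UL']),np.linalg.norm(W['BL']-W['UL']))
u=np.array([np.cos(yaw),np.sin(yaw),0]);v=np.array([-u[1],u[0],0])
mid=(W['UR']+W['BL'])/2; print('tray centre (corners)',mid.round(4),'from pin',(W['pin']+.086*u).round(4),'from post',(W['post']+.125*u).round(4))
for k,w in W.items(): print(k,w.round(4),'rel tray x,y mm',((w-mid)@u*1e3).round(1),((w-mid)@v*1e3).round(1))
Z=P[...,2]; print('pad depth pts',[(r,P[r,366].round(4).tolist()) for r in (220,224,226,228,230)])
m=(Z>.075)&(Z<.1)&(np.hypot(P[...,0]-.518,P[...,1]-.115)<.03)
print('knob top',m.sum(),P[m].mean(0).round(4), np.median(P[m],0).round(4), 'pivot disc z',P[188,375].round(4))
m=(Z>.055)&(Z<.078)&(np.hypot(P[...,0]-W['post'][0],P[...,1]-W['post'][1])<.03); print('post',P[m].mean(0).round(4),P[m][:,2].max())
E
```

```text
yaw 9.700772079929312 len 0.19608535606765928 0.1496579414255984
tray centre (corners) [ 0.5848 -0.0056  0.03  ] from pin [ 0.5854 -0.0054  0.063 ] from post [ 0.5853 -0.006   0.07  ]
pin [ 0.5006 -0.0199  0.063 ] rel tray x,y mm -85.4 0.1
post [ 0.4621 -0.027   0.07  ] rel tray x,y mm -124.6 -0.4
UL [0.4754 0.0516 0.03  ] rel tray x,y mm -98.2 74.8
UR [0.6687 0.0846 0.03  ] rel tray x,y mm 97.9 74.8
BL [ 0.5009 -0.0959  0.03  ] rel tray x,y mm -97.9 -74.8
padface [0.6036 0.081  0.03  ] rel tray x,y mm 33.2 82.2
railin [0.5176 0.0612 0.028 ] rel tray x,y mm -54.9 77.2
railin2 [0.7023 0.0928 0.028 ] rel tray x,y mm 132.4 77.2
pivot [0.5901 0.1343 0.066 ] rel tray x,y mm 28.8 137.0
pad depth pts [(220, [0.6012, 0.0905, 0.03]), (224, [0.6023, 0.0859, 0.0304]), (226, [0.603, 0.0834, 0.0301]), (228, [0.6033, 0.0813, 0.0308]), (230, [0.6112, 0.0727, 0.01])]
knob top 375 [0.5167 0.1218 0.0873] [0.5166 0.122  0.0881] pivot disc z [0.5971 0.1308 0.0442]
post [ 0.4617 -0.0236  0.0676] 0.07219486129306235
```

Tray centre is (0.5853,-0.0057), yaw 9.85°, and the pad gap is about 9 mm. Now the first cup.

Emit:
apply_moves(slide=[[-1, 0.04, 0], [-1, 0.04, 0], [-1, 0.04, 0], [-1, 0.04, 0], [-1, 0.04, 0], [-1, 0.04, 0], [-1, 0.04, 0], [-1, 0.04, 0]], rotation=[[0, 0, 0], [0, 0, 0], [0, 0, 0], [0, 0, 0], [0, 0, 0], [0, 0, 0], [0, 0, 0], [0, 0, 0]], jaw=[-1, -1, -1, -1, -1, -1, -1, -1])

```text
time_s: 20.4
ee_pos: [0.5323, -0.0481, 0.2301]
orientation: [3.142, -0.0, 1.743]
contact_force: [-0.0, 0.5, 0.4]
opening: 0.0854
gripper_force: 0.0
```

Emit:
apply_moves(slide=[[-1, 0.04, 0], [-1, 0.04, 0], [-1, 0.04, 0], [-1, 0.04, 0], [-1, 0.04, 0], [-1, 0.04, 0], [-1, 0.04, 0], [-0.6, 0.04, 0]], rotation=[[0, 0, 0], [0, 0, 0], [0, 0, 0], [0, 0, 0], [0, 0, 0], [0, 0, 0], [0, 0, 0], [0, 0, 0]], jaw=[-1, -1, -1, -1, -1, -1, -1, -1])

```text
time_s: 21.4
ee_pos: [0.5646, -0.1968, 0.2299]
orientation: [-3.141, -0.0, 1.743]
contact_force: [0.2, 0.7, 0.2]
opening: 0.0857
gripper_force: 0.0
```

```bash
cat > cups.py <<'E'
from h import *
import sys
name=sys.argv[1]
im,d,T,c=snap('wrist',name); P=cloud(d,T,c)
m=(P[...,2]>.034)&(P[...,2]<.047)&(d>0)
m=cv2.morphologyEx(m.astype(np.uint8),cv2.MORPH_OPEN,np.ones((5,5)))
for ce,st,mm in blobs(m,300):
    ct=max(cv2.findContours(mm.astype(np.uint8),0,2)[0],key=len)
    W=onplane(ct.reshape(-1,2),.04,T,c)[:,:2].astype(np.float32)
    (x,y),r=cv2.minEnclosingCircle(W); 
    if .015<r<.04 and y<-.12: print('cup',ce.round(0),st[4],'centre',round(x,4),round(y,4),'r',round(r,4))
E
python3 cups.py w5.png; python3 -c "
from h import *
go([.5675,-.219,.12],1.743)"
```

```text
cup [156. 193.] 1874 centre 0.4307 -0.221 r 0.0275
cup [280. 210.] 1741 centre 0.5682 -0.2174 r 0.0271
cup [167. 265.] 696 centre 0.452 -0.3153 r 0.0275
cup [240. 303.] 1341 centre 0.5387 -0.3415 r 0.0279
at [ 0.5647 -0.1977  0.2298] rpy [-3.142  0.     1.742] slide [-1.07 -0.04  5.49] rot [-0.      0.0001 -0.0003]
```

View pics/w5.png

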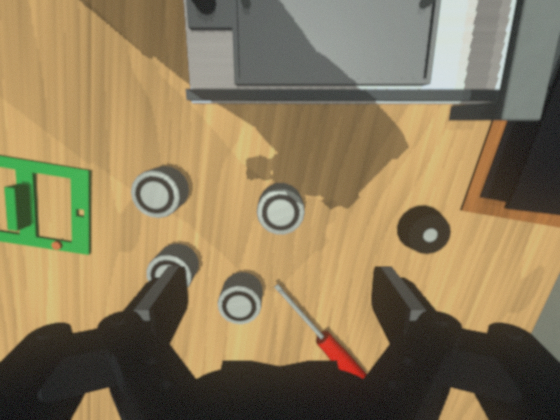

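All four cups are upright at (156,193), (280,210), (167,265) and (240,303). The screwdriver tip at (277,283) is close to cup B, so that one needs a turned grasp. Grasping A.

Emit:
apply_moves(slide=[[-1, 0, 0.3], [0, 0, 1], [0, 0, 1], [0, 0, 1], [0, 0, 1], [0, 0, 1], [0, 0, 1], [0, 0, 1]], rotation=[[0, 0, 0], [0, 0, 0], [0, 0, 0], [0, 0, 0], [0, 0, 0], [0, 0, 0], [0, 0, 0], [0, 0, 0]], jaw=[-1, -1, -1, -1, -1, -1, -1, -1])

```text
time_s: 22.45
ee_pos: [0.5678, -0.2151, 0.0828]
orientation: [3.142, -0.0, 1.743]
contact_force: [0.4, 0.0, -0.0]
opening: 0.0851
gripper_force: 0.0
```

Emit:
apply_moves(slide=[[0, 0, 1], [0, 0, 1], [0, 0, 1], [0, 0, 0.7], [0, 0, 0], [0, 0, 0], [0, 0, 0], [0, 0, 0]], rotation=[[0, 0, 0], [0, 0, 0], [0, 0, 0], [0, 0, 0], [0, 0, 0], [0, 0, 0], [0, 0, 0], [0, 0, 0]], jaw=[-1, -1, -1, -1, -1, 1, 1, 1])

```text
time_s: 23.45
ee_pos: [0.5687, -0.2157, 0.0115]
orientation: [3.14, 0.002, 1.743]
contact_force: [0.4, -0.7, 5.7]
opening: 0.0522
gripper_force: 63.0
```

Emit:
apply_moves(slide=[[0, 0, 0], [0, 0, 0], [0, 0, -0.3], [0, 0, -0.6], [0, 0, -1], [0, 0, -1], [0, 0, -1], [0, 0, -1]], rotation=[[0, 0, 0], [0, 0, 0], [0, 0, 0], [0, 0, 0], [0, 0, 0], [0, 0, 0], [0, 0, 0], [0, 0, 0]], jaw=[1, 1, 1, 1, 1, 1, 1, 1])

```text
time_s: 24.45
ee_pos: [0.568, -0.2152, 0.1099]
orientation: [3.141, 0.0, 1.743]
contact_force: [0.0, -0.2, -1.1]
opening: 0.0524
gripper_force: 62.8
```

```bash
python3 -c "
from h import *
go([.6230,.0343,.15],1.743);print(tool()[1]['opening'],tool()[1]['gripper_force'])"
```

```text
at [ 0.568  -0.2152  0.1099] rpy [3.141 0.    1.743] slide [11.82  4.85 -2.01] rot [0.0002 0.0001 0.    ]
0.052411581206153135 62.839847803115845
```

Emit:
apply_moves(slide=[[0.9, 0.4, -0.5], [1, 0.4, -0.5], [1, 0.4, -0.5], [1, 0.4, -0.5], [1, 0.4, 0], [1, 0.4, 0], [1, 0.4, 0], [1, 0.4, 0]], rotation=[[0, 0, 0], [0, 0, 0], [0, 0, 0], [0, 0, 0], [0, 0, 0], [0, 0, 0], [0, 0, 0], [0, 0, 0]], jaw=[1, 1, 1, 1, 1, 1, 1, 1])

```text
time_s: 25.45
ee_pos: [0.6038, -0.047, 0.1477]
orientation: [-3.141, -0.0, 1.743]
contact_force: [-0.3, -0.1, -0.7]
opening: 0.0525
gripper_force: 62.8
```

Emit:
apply_moves(slide=[[1, 0.4, 0], [1, 0.4, 0], [1, 0.4, 0], [0.9, 0.45, 0.5], [0, 0, 1], [0, 0, 1], [0, 0, 1], [0, 0, 0.7]], rotation=[[0, 0, 0], [0, 0, 0], [0, 0, 0], [0, 0, 0], [0, 0, 0], [0, 0, 0], [0, 0, 0], [0, 0, 0]], jaw=[1, 1, 1, 1, 1, 1, 1, 1])

```text
time_s: 26.45
ee_pos: [0.6221, 0.0336, 0.062]
orientation: [-3.14, -0.001, 1.742]
contact_force: [0.5, -0.1, -1.1]
opening: 0.0525
gripper_force: 62.9
```

```bash
python3 -c "
from h import *
go([.6230,.0335,.034],1.743);print(tool()[1]['opening'],tool()[1]['gripper_force'])"
```

```text
at [0.6221 0.0336 0.062 ] rpy [-3.140e+00 -1.000e-03  1.742e+00] slide [-0.01  0.05  1.4 ] rot [-0.0005 -0.0002 -0.0002]
0.05246090706428164 62.90062665939331
```

Emit:
apply_moves(slide=[[0, 0.05, 0.5], [0, 0, 0.4], [0, 0, 0.3], [0, 0, 0.15], [0, 0, 0.05], [0, 0, 0], [0, 0, 0], [0, 0, 0]], rotation=[[0, 0, 0], [0, 0, 0], [0, 0, 0], [0, 0, 0], [0, 0, 0], [0, 0, 0], [0, 0, 0], [0, 0, 0]], jaw=[1, 1, 1, 1, 1, 1, 1, 1])

```text
time_s: 27.45
ee_pos: [0.624, 0.0342, 0.0363]
orientation: [3.141, -0.0, 1.743]
contact_force: [-0.2, -0.3, -0.6]
opening: 0.0524
gripper_force: 62.9
```

Emit:
apply_moves(slide=[[0, 0, 0], [0, 0, 0], [0, 0, 0], [0, 0, -0.2], [0, 0, -0.5], [0, 0, -1], [0, 0, -1], [0, 0, -1]], rotation=[[0, 0, 0], [0, 0, 0], [0, 0, 0], [0, 0, 0], [0, 0, 0], [0, 0, 0], [0, 0, 0], [0, 0, 0]], jaw=[-0.5, -0.5, -0.5, -0.5, -0.5, -0.5, -0.5, -0.5])

```text
time_s: 28.45
ee_pos: [0.6243, 0.0342, 0.1123]
orientation: [3.14, 0.0, 1.743]
contact_force: [-0.6, 0.4, 0.2]
opening: 0.0642
gripper_force: 0.0
```

Emit:
apply_moves(slide=[[0, 0, -1], [0, 0, -1], [0, 0, -1], [0, 0, -1], [-1, 0, -1], [-1, 0, -1], [-1, 0, 0], [-1, 0, 0]], rotation=[[0, 0, 0], [0, 0, 0], [0, 0, 0], [0, 0, 0], [0, 0, 0], [0, 0, 0], [0, 0, 0], [0, 0, 0]], jaw=[-0.7, -0.7, -0.7, -0.7, -0.7, -0.7, -0.7, -0.7])

```text
time_s: 29.45
ee_pos: [0.6376, -0.0456, 0.2294]
orientation: [-3.141, -0.0, 1.743]
contact_force: [0.1, 0.4, -0.3]
opening: 0.0728
gripper_force: 0.0
```

```bash
cat > trayv.py <<'E'
from h import *
import sys
im,d,T,c=snap('wrist',sys.argv[1]); P=cloud(d,T,c)
m=cv2.morphologyEx(((P[...,2]>.055)&(P[...,2]<.067)&(d>.12)).astype(np.uint8),cv2.MORPH_OPEN,np.ones((5,5)))
C=np.array([.5853,-.0057]); a=np.radians(9.85); u=np.array([np.cos(a),np.sin(a)]); v=np.array([-u[1],u[0]])
for ce,st,mm in blobs(m,150):
    W=onplane(max(cv2.findContours(mm.astype(np.uint8),0,2)[0],key=len).reshape(-1,2),.062,T,c)[:,:2].astype(np.float32)
    (x,y),r=cv2.minEnclosingCircle(W); q=np.array([x,y])-C
    if r<.05: print('traycup',ce.round(0),'w',round(x,4),round(y,4),'tray xy mm',(q@u*1e3).round(1),(q@v*1e3).round(1),'r',round(r,4),'z',np.median(P[mm][:,2]).round(4))
E
python3 trayv.py w6.png; python3 -c "
from h import *
go([.5387,-.3415,.16],2.79)"
```

```text
traycup [280. 116.] w 0.6233 0.0316 tray xy mm 43.8 30.2 r 0.0268 z 0.0631
at [ 0.6377 -0.048   0.2288] rpy [-3.14   0.     1.741] slide [-13.62  -7.37   3.45] rot [-4.000e-04 -2.000e-04 -3.338e-01]
```

Cup A stands at tray (44,30). Next is cup D.

Emit:
apply_moves(slide=[[-0.56, -0.97, 0], [-0.56, -0.97, 0], [-0.56, -0.97, 0], [-0.56, -0.97, 0], [-0.56, -0.97, 0], [-0.56, -0.97, 0], [-0.56, -0.97, 0], [-0.56, -0.97, 0]], rotation=[[0, 0, 0], [0, 0, 0], [0, 0, 0], [0, 0, 0], [0, 0, 0], [0, 0, 0], [0, 0, 0], [0, 0, 0]], jaw=[-1, -1, -1, -1, -1, -1, -1, -1])

```text
time_s: 30.5
ee_pos: [0.4991, -0.1598, 0.229]
orientation: [-3.14, -0.001, 1.743]
contact_force: [-0.6, -0.3, -0.2]
opening: 0.0854
gripper_force: 0.0
```

Emit:
apply_moves(slide=[[-0.56, -0.97, 0], [-0.56, -0.97, 0], [-0.56, -0.97, 0], [-0.56, -0.97, 0.5], [0, 0, 1], [0, 0, 1], [0, 0, 1], [0, 0, 1]], rotation=[[0, 0, 0], [0, 0, 0], [0, 0, 0], [0, 0, 0], [0, 0, 0], [0, 0, 0], [0, 0, 0], [0, 0, 0]], jaw=[-1, -1, -1, -1, -1, -1, -1, -1])

```text
time_s: 31.5
ee_pos: [0.4313, -0.2166, 0.1385]
orientation: [-3.141, -0.001, 1.744]
contact_force: [0.5, -1.0, -0.4]
opening: 0.0853
gripper_force: 0.0
```

```bash
python3 cups.py w7.png; python3 -c "
from h import *
go([.4307,-.220,.009],1.743)"
```

```text
cup [278. 221.] 3188 centre 0.4293 -0.221 r 0.027
cup [283. 323.] 2452 centre 0.451 -0.3158 r 0.0281
cup [363. 354.] 1281 centre 0.5312 -0.3357 r 0.0252
at [ 0.4303 -0.2158  0.1358] rpy [-3.139e+00 -3.000e-03  1.744e+00] slide [-0.23 -0.    6.34] rot [-0.0008 -0.001   0.0002]
```

Emit:
apply_moves(slide=[[-0.23, 0, 0.6], [0, 0, 1], [0, 0, 1], [0, 0, 1], [0, 0, 1], [0, 0, 1], [0, 0, 0.7], [0, 0, 0]], rotation=[[0, 0, 0], [0, 0, 0], [0, 0, 0], [0, 0, 0], [0, 0, 0], [0, 0, 0], [0, 0, 0], [0, 0, 0]], jaw=[-1, -1, -1, -1, -1, -1, -1, -1])

```text
time_s: 32.55
ee_pos: [0.4316, -0.2211, 0.0132]
orientation: [-3.141, -0.001, 1.743]
contact_force: [-0.2, -0.2, 0.3]
opening: 0.0852
gripper_force: 0.0
```

Emit:
apply_moves(slide=[[0, 0, 0], [0, 0, 0], [0, 0, 0], [0, 0, 0], [0, 0, 0], [0, 0, -0.3], [0, 0, -0.6], [0, 0, -1]], rotation=[[0, 0, 0], [0, 0, 0], [0, 0, 0], [0, 0, 0], [0, 0, 0], [0, 0, 0], [0, 0, 0], [0, 0, 0]], jaw=[1, 1, 1, 1, 1, 1, 1, 1])

```text
time_s: 33.55
ee_pos: [0.4318, -0.2212, 0.0527]
orientation: [-3.141, -0.001, 1.743]
contact_force: [-0.2, 0.7, -1.3]
opening: 0.0525
gripper_force: 62.8
```

Emit:
apply_moves(slide=[[0, 0, -1], [0, 0, -1], [0, 0, -1], [0.5, 0.3, -1], [1, 0.6, -1], [1, 0.6, 0], [1, 0.6, 0], [1, 0.6, 0]], rotation=[[0, 0, 0], [0, 0, 0], [0, 0, 0], [0, 0, 0], [0, 0, 0], [0, 0, 0], [0, 0, 0], [0, 0, 0]], jaw=[1, 1, 1, 1, 1, 1, 1, 1])

```text
time_s: 34.55
ee_pos: [0.4702, -0.1229, 0.153]
orientation: [3.141, 0.0, 1.743]
contact_force: [0.1, 0.8, -1.7]
opening: 0.0523
gripper_force: 62.8
```

```bash
python3 -c "
from h import *
go([.5363,.0205,.0345],1.743);print(tool()[1]['opening'],tool()[1]['gripper_force'])"
```

```text
at [ 0.4702 -0.1229  0.153 ] rpy [3.141 0.    1.743] slide [6.5  4.48 5.93] rot [0.0002 0.0001 0.    ]
0.05231488502555276 62.82384753227234
```

Emit:
apply_moves(slide=[[0.93, 0.64, 0], [0.93, 0.64, 0], [0.93, 0.64, 0], [0.93, 0.64, 0], [0.93, 0.64, 0], [0.93, 0.64, 0], [0.92, 0.64, 0.3], [0, 0, 0.8]], rotation=[[0, 0, 0], [0, 0, 0], [0, 0, 0], [0, 0, 0], [0, 0, 0], [0, 0, 0], [0, 0, 0], [0, 0, 0]], jaw=[1, 1, 1, 1, 1, 1, 1, 1])

```text
time_s: 35.55
ee_pos: [0.5367, 0.0208, 0.131]
orientation: [3.14, 0.0, 1.745]
contact_force: [-0.3, -0.3, -1.6]
opening: 0.0526
gripper_force: 62.9
```

Emit:
apply_moves(slide=[[0, 0, 1], [0, 0, 1], [0, 0, 1], [0, 0, 0.8], [0, 0, 0.4], [0, 0, 0.3], [0, 0, 0.15], [0, 0, 0.05]], rotation=[[0, 0, 0], [0, 0, 0], [0, 0, 0], [0, 0, 0], [0, 0, 0], [0, 0, 0], [0, 0, 0], [0, 0, 0]], jaw=[1, 1, 1, 1, 1, 1, 1, 1])

```text
time_s: 36.55
ee_pos: [0.5366, 0.0198, 0.0374]
orientation: [3.14, 0.001, 1.743]
contact_force: [-2.7, 1.0, 10.8]
opening: 0.0525
gripper_force: 63.8
```

```bash
python3 -c "
from h import *
go([.5363,.0205,.0345],1.743);s=tool()[1];print(s['opening'],s['gripper_force'],s['contact_force'])"
```

```text
at [0.5366 0.0198 0.0374] rpy [3.140e+00 1.000e-03 1.743e+00] slide [ 0.04 -0.01  0.15] rot [0.0005 0.0002 0.0001]
0.05246288047993461 63.764920234680176 [-2.70288892  0.96704723 10.80197263]
```

Emit:
apply_moves(slide=[[0, 0, 0], [0, 0, 0], [0, 0, 0], [0, 0, -0.2], [0, 0, -0.5], [0, 0, -1], [0, 0, -1], [0, 0, -1]], rotation=[[0, 0, 0], [0, 0, 0], [0, 0, 0], [0, 0, 0], [0, 0, 0], [0, 0, 0], [0, 0, 0], [0, 0, 0]], jaw=[-0.5, -0.5, -0.5, -0.5, -0.5, -0.5, -0.5, -0.5])

```text
time_s: 37.55
ee_pos: [0.5361, 0.0198, 0.1117]
orientation: [3.141, 0.0, 1.743]
contact_force: [0.2, 0.1, 0.1]
opening: 0.064
gripper_force: 0.0
```

Emit:
apply_moves(slide=[[0, 0, -1], [0, 0, -1], [-0.9, -0.4, -1], [-0.9, -0.4, -0.5], [-0.9, -0.4, 0], [-0.9, -0.4, 0], [-0.9, -0.4, 0], [-0.9, -0.4, 0]], rotation=[[0, 0, 0], [0, 0, 0], [0, 0, 0], [0, 0, 0], [0, 0, 0], [0, 0, 0], [0, 0, 0], [0, 0, 0]], jaw=[-0.7, -0.7, -0.7, -0.7, -1, -1, -1, -1])

```text
time_s: 38.55
ee_pos: [0.5069, -0.0954, 0.1808]
orientation: [3.141, -0.0, 1.743]
contact_force: [-0.3, -0.6, 0.4]
opening: 0.0853
gripper_force: 0.0
```

Emit:
apply_moves(slide=[[-0.9, -0.4, 0], [-0.9, -0.4, 0], [-0.9, -0.4, 0], [-0.9, -0.4, 0], [-0.9, -0.4, 0], [-0.9, -0.4, 0], [-0.9, -0.4, 0], [-0.9, -0.4, 0]], rotation=[[0, 0, 0], [0, 0, 0], [0, 0, 0], [0, 0, 0], [0, 0, 0], [0, 0, 0], [0, 0, 0], [0, 0, 0]], jaw=[-1, -1, -1, -1, -1, -1, -1, -1])

```text
time_s: 39.55
ee_pos: [0.4684, -0.2489, 0.1801]
orientation: [3.142, -0.0, 1.743]
contact_force: [0.1, -0.8, -1.3]
opening: 0.0855
gripper_force: 0.0
```

```bash
python3 cups.py w8.png; python3 -c "
from h import *
go([.451,-.3155,.011],1.743)"
```

```text
cup [252. 265.] 2112 centre 0.4515 -0.3163 r 0.0277
cup [331. 300.] 1915 centre 0.5377 -0.3419 r 0.028
at [ 0.4679 -0.2508  0.1799] rpy [-3.141e+00  1.000e-03  1.742e+00] slide [-3.04 -1.38  8.45] rot [-0.0001  0.0003 -0.0004]
```

Emit:
apply_moves(slide=[[-1, -0.45, 0], [-1, -0.45, 0], [-1, -0.45, 0.4], [-0.05, 0, 1], [0, 0, 1], [0, 0, 1], [0, 0, 1], [0, 0, 1]], rotation=[[0, 0, 0], [0, 0, 0], [0, 0, 0], [0, 0, 0], [0, 0, 0], [0, 0, 0], [0, 0, 0], [0, 0, 0]], jaw=[-1, -1, -1, -1, -1, -1, -1, -1])

```text
time_s: 40.6
ee_pos: [0.4526, -0.3119, 0.0706]
orientation: [-3.142, -0.0, 1.744]
contact_force: [-0.8, -0.1, -0.5]
opening: 0.0854
gripper_force: 0.0
```

Emit:
apply_moves(slide=[[0, 0, 1], [0, 0, 1], [0, 0, 0.8], [0, 0, 0.2], [0, 0, 0], [0, 0, 0], [0, 0, 0], [0, 0, 0]], rotation=[[0, 0, 0], [0, 0, 0], [0, 0, 0], [0, 0, 0], [0, 0, 0], [0, 0, 0], [0, 0, 0], [0, 0, 0]], jaw=[-1, -1, -1, -1, -1, 1, 1, 1])

```text
time_s: 41.6
ee_pos: [0.4532, -0.313, 0.0132]
orientation: [3.141, 0.002, 1.743]
contact_force: [-0.3, 0.2, 5.0]
opening: 0.0525
gripper_force: 62.9
```

Emit:
apply_moves(slide=[[0, 0, 0], [0, 0, 0], [0, 0, -0.3], [0, 0, -0.6], [0, 0, -1], [0, 0, -1], [0, 0, -1], [0, 0, -1]], rotation=[[0, 0, 0], [0, 0, 0], [0, 0, 0], [0, 0, 0], [0, 0, 0], [0, 0, 0], [0, 0, 0], [0, 0, 0]], jaw=[1, 1, 1, 1, 1, 1, 1, 1])

```text
time_s: 42.6
ee_pos: [0.4527, -0.3124, 0.1116]
orientation: [3.141, 0.0, 1.743]
contact_force: [0.7, 0.8, -1.1]
opening: 0.0523
gripper_force: 62.9
```

```bash
python3 -c "
from h import *
go([.5478,-.045,.036],1.743);print(tool()[1]['opening'],tool()[1]['gripper_force'])"
```

```text
at [ 0.4527 -0.3124  0.1116] rpy [3.141 0.    1.743] slide [12.36  6.98  3.78] rot [0.0001 0.0001 0.0001]
0.05229955988681662 62.866255044937134
```

Emit:
apply_moves(slide=[[0.96, 0.54, -0.5], [0.96, 0.54, -0.5], [0.96, 0.54, -0.5], [0.96, 0.54, -0.5], [0.96, 0.54, 0], [0.96, 0.54, 0], [0.96, 0.54, 0], [0.96, 0.54, 0]], rotation=[[0, 0, 0], [0, 0, 0], [0, 0, 0], [0, 0, 0], [0, 0, 0], [0, 0, 0], [0, 0, 0], [0, 0, 0]], jaw=[1, 1, 1, 1, 1, 1, 1, 1])

```text
time_s: 43.6
ee_pos: [0.5114, -0.1441, 0.1501]
orientation: [-3.141, -0.001, 1.744]
contact_force: [0.1, -0.3, -1.1]
opening: 0.052
gripper_force: 62.9
```

Emit:
apply_moves(slide=[[0.96, 0.54, 0], [0.96, 0.54, 0], [0.96, 0.54, 0], [0.96, 0.54, 0], [0.96, 0.5, 0.6], [0, 0, 1], [0, 0, 1], [0, 0, 1]], rotation=[[0, 0, 0], [0, 0, 0], [0, 0, 0], [0, 0, 0], [0, 0, 0], [0, 0, 0], [0, 0, 0], [0, 0, 0]], jaw=[1, 1, 1, 1, 1, 1, 1, 1])

```text
time_s: 44.6
ee_pos: [0.5467, -0.0427, 0.0764]
orientation: [-3.141, -0.0, 1.743]
contact_force: [-1.3, -0.2, -1.7]
opening: 0.0524
gripper_force: 62.9
```

```bash
python3 -c "
from h import *
go([.5473,-.042,.036],1.743);print(tool()[1]['opening'],tool()[1]['gripper_force'])"
```

```text
at [ 0.5467 -0.0427  0.0764] rpy [-3.141 -0.     1.743] slide [0.03 0.04 2.02] rot [-0.0003 -0.0001 -0.0001]
0.05242902756986545 62.88179397583008
```

Emit:
apply_moves(slide=[[0, 0.03, 0.5], [0, 0, 0.5], [0, 0, 0.4], [0, 0, 0.3], [0, 0, 0.2], [0, 0, 0.08], [0, 0, 0], [0, 0, 0]], rotation=[[0, 0, 0], [0, 0, 0], [0, 0, 0], [0, 0, 0], [0, 0, 0], [0, 0, 0], [0, 0, 0], [0, 0, 0]], jaw=[1, 1, 1, 1, 1, 1, 1, 1])

```text
time_s: 45.6
ee_pos: [0.5481, -0.0424, 0.0387]
orientation: [3.141, 0.0, 1.743]
contact_force: [0.5, -1.3, -1.0]
opening: 0.0526
gripper_force: 62.9
```

Emit:
apply_moves(slide=[[0, 0, 0], [0, 0, 0], [0, 0, 0], [0, 0, -0.2], [0, 0, -0.5], [0, 0, -1], [0, 0, -1], [0, 0, -1]], rotation=[[0, 0, 0], [0, 0, 0], [0, 0, 0], [0, 0, 0], [0, 0, 0], [0, 0, 0], [0, 0, 0], [0, 0, 0]], jaw=[-0.5, -0.5, -0.5, -0.5, -0.5, -0.5, -0.5, -0.5])

```text
time_s: 46.6
ee_pos: [0.5483, -0.0425, 0.1147]
orientation: [3.14, 0.001, 1.743]
contact_force: [0.6, -0.2, -0.1]
opening: 0.064
gripper_force: 0.0
```

Emit:
apply_moves(slide=[[0, 0, -1], [0, 0, -1], [-1, -0.2, -1], [-1, -0.2, -0.5], [-1, -0.2, 0], [-1, -0.2, 0], [-1, -0.2, 0], [-1, -0.2, 0]], rotation=[[0, 0, 0], [0, 0, 0], [0, 0, 0], [0, 0, 0], [0, 0, 0], [0, 0, 0], [0, 0, 0], [0, 0, 0]], jaw=[-0.7, -0.7, -0.7, -0.7, -1, -1, -1, -1])

```text
time_s: 47.6
ee_pos: [0.5445, -0.166, 0.1819]
orientation: [-3.141, -0.001, 1.743]
contact_force: [0.1, 0.0, 0.1]
opening: 0.0856
gripper_force: 0.0
```

Emit:
apply_moves(slide=[[-1, -0.2, 0], [-1, -0.2, 0], [-1, -0.2, 0], [0, 0, 0], [0, 0, 0], [0, 0, 0], [0, 0, 0], [0, 0, 0]], rotation=[[0, 0, 0], [0, 0, 0], [0, 0, 0], [0, 0, 0.05], [0, 0, 0.05], [0, 0, 0.05], [0, 0, 0.05], [0, 0, 0.05]], jaw=[-1, -1, -1, -1, -1, -1, -1, -1])

```text
time_s: 48.6
ee_pos: [0.5433, -0.2266, 0.1825]
orientation: [3.142, -0.0, 0.953]
contact_force: [0.6, 0.1, 0.8]
opening: 0.0855
gripper_force: 0.0
```

```bash
python3 cups.py w9.png; python3 -c "
from h import *
go([.538,-.341,.011],.958); print(tool()[1]['joints'].round(2))"
```

```text
cup [343. 291.] 1938 centre 0.5397 -0.3419 r 0.0281
at [ 0.5433 -0.2265  0.1825] rpy [-3.142 -0.     0.945] slide [-4.8   3.14  8.57] rot [-0.     -0.     -0.0041]
[-0.62  0.07 -0.03  1.47  0.    1.58]
```

View pics/w9.png

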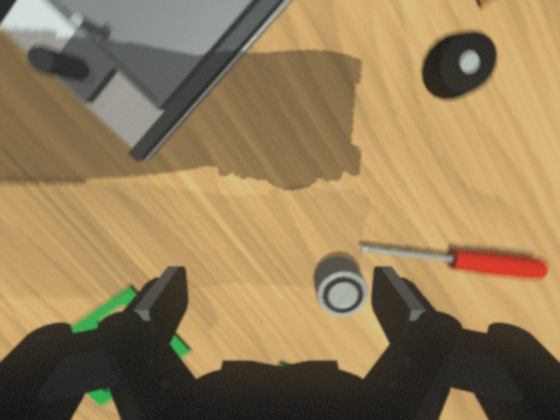

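Cup B is at (343,291); the screwdriver at row 250 is clear of the finger line.

Emit:
apply_moves(slide=[[-0.96, 0.64, 0], [-0.96, 0.64, 0], [-0.96, 0.64, 0], [-0.96, 0.64, 0], [-0.96, 0.62, 0.5], [0, 0, 1], [0, 0, 1], [0, 0, 1]], rotation=[[0, 0, 0], [0, 0, 0], [0, 0, 0], [0, 0, 0], [0, 0, 0], [0, 0, 0], [0, 0, 0], [0, 0, 0]], jaw=[-1, -1, -1, -1, -1, -1, -1, -1])

```text
time_s: 49.65
ee_pos: [0.5398, -0.34, 0.1104]
orientation: [-3.14, -0.0, 0.959]
contact_force: [-0.4, -0.2, 0.3]
opening: 0.0858
gripper_force: 0.0
```

```bash
python3 cups.py w10.png; python3 -c "
from h import *
go([.539,-.3415,.012],.953); print(tool()[1]['joints'].round(2))"
```

```text
cup [284. 228.] 4000 centre 0.5395 -0.3429 r 0.0272
at [ 0.5389 -0.3391  0.1074] rpy [-3.137e+00 -1.000e-03  9.590e-01] slide [-0.1   0.1   4.77] rot [-0.0015 -0.0003  0.0018]
[-0.77  0.23  0.02  1.36  0.    1.42]
```

Emit:
apply_moves(slide=[[-0.12, 0.08, 1], [0, 0, 1], [0, 0, 1], [0, 0, 1], [0, 0, 0.75], [0, 0, 0], [0, 0, 0], [0, 0, 0]], rotation=[[0, 0, 0], [0, 0, 0], [0, 0, 0], [0, 0, 0], [0, 0, 0], [0, 0, 0], [0, 0, 0], [0, 0, 0]], jaw=[-1, -1, -1, -1, -1, -1, 1, 1])

```text
time_s: 50.7
ee_pos: [0.5407, -0.3445, 0.0189]
orientation: [3.14, 0.0, 0.958]
contact_force: [-8.6, 7.6, 18.9]
opening: 0.0522
gripper_force: 59.9
```

Emit:
apply_moves(slide=[[0, 0, 0], [0, 0, 0], [0, 0, 0], [0, 0, -0.3], [0, 0, -0.6], [0, 0, -1], [0, 0, -1], [0, 0, -1]], rotation=[[0, 0, 0], [0, 0, 0], [0, 0, 0], [0, 0, 0], [0, 0, 0], [0, 0, 0], [0, 0, 0], [0, 0, 0]], jaw=[1, 1, 1, 1, 1, 1, 1, 1])

```text
time_s: 51.7
ee_pos: [0.5403, -0.3441, 0.0976]
orientation: [3.14, 0.0, 0.958]
contact_force: [0.1, 0.3, -1.2]
opening: 0.0519
gripper_force: 62.9
```

Emit:
apply_moves(slide=[[0, 0, -1], [0, 0, -1], [0, 0, -0.7], [0, 0, 0], [0, 0, 0], [0, 0, 0], [0, 0, 0], [0, 0, 0]], rotation=[[0, 0, 0], [0, 0, 0], [0, 0, -0.04], [0, 0, -0.05], [0, 0, -0.05], [0, 0, -0.05], [0, 0, -0.05], [0, 0, -0.01]], jaw=[1, 1, 1, 1, 1, 1, 1, 1])

```text
time_s: 52.7
ee_pos: [0.5401, -0.3439, 0.15]
orientation: [3.141, -0.0, 1.744]
contact_force: [0.4, 0.1, -1.9]
opening: 0.0524
gripper_force: 62.9
```

```bash
python3 -c "
from h import *
go([.6338,-.029,.036],1.743);print(tool()[1]['opening'],tool()[1]['gripper_force'])"
```

```text
at [ 0.5401 -0.3439  0.15  ] rpy [ 3.141 -0.     1.744] slide [14.7   7.33  5.7 ] rot [ 0.     -0.      0.0002]
0.05241777930275005 62.89472579956055
```

Emit:
apply_moves(slide=[[0.98, 0.49, 0], [0.98, 0.49, 0], [0.98, 0.49, 0], [0.98, 0.49, 0], [0.98, 0.49, 0], [0.98, 0.49, 0], [0.98, 0.49, 0], [0.98, 0.49, 0]], rotation=[[0, 0, 0], [0, 0, 0], [0, 0, 0], [0, 0, 0], [0, 0, 0], [0, 0, 0], [0, 0, 0], [0, 0, 0]], jaw=[1, 1, 1, 1, 1, 1, 1, 1])

```text
time_s: 53.7
ee_pos: [0.5908, -0.1745, 0.1495]
orientation: [3.142, -0.0, 1.743]
contact_force: [-0.4, -1.2, -2.3]
opening: 0.052
gripper_force: 62.9
```

Emit:
apply_moves(slide=[[0.98, 0.49, 0], [0.98, 0.49, 0], [0.98, 0.49, 0], [0.98, 0.49, 0], [0.98, 0.49, 0], [0.98, 0.49, 0], [0.98, 0.47, 0], [0, 0, 0]], rotation=[[0, 0, 0], [0, 0, 0], [0, 0, 0], [0, 0, 0], [0, 0, 0], [0, 0, 0], [0, 0, 0], [0, 0, 0]], jaw=[1, 1, 1, 1, 1, 1, 1, 1])

```text
time_s: 54.7
ee_pos: [0.6343, -0.0272, 0.1494]
orientation: [-3.142, -0.0, 1.745]
contact_force: [1.0, -0.1, -1.1]
opening: 0.0521
gripper_force: 63.0
```

```bash
python3 - <<'E'
from h import *
im,d,T,c=snap('wrist','w11.png'); P=cloud(d,T,c); t=tool()[0]
L=(P-t[:3,3])@t[:3,:3]
m=(np.abs(L[...,0])<.022)&(np.abs(L[...,1])<.022)&(d>0)&(L[...,2]<.0)
q=L[m]; print(m.sum(),np.percentile(q[:,2],[10,50,90]).round(4)); A=np.c_[q[:,:2],np.ones(len(q))]; print('plane',np.linalg.lstsq(A,q[:,2],rcond=None)[0].round(3),q[:,:2].mean(0).round(4))
go([.6338,-.029,.036],1.743); print(tool()[1]['opening'])
E
```

```text
19735 [-0.0905 -0.0764 -0.0216]
plane [-1.847  0.009 -0.038] [0.0107 0.0001]
at [ 0.6342 -0.0282  0.1494] rpy [-3.141  0.     1.744] slide [-0.03 -0.02  5.67] rot [-0.      0.      0.0004]
0.051614679853832876
```

View pics/w11.png

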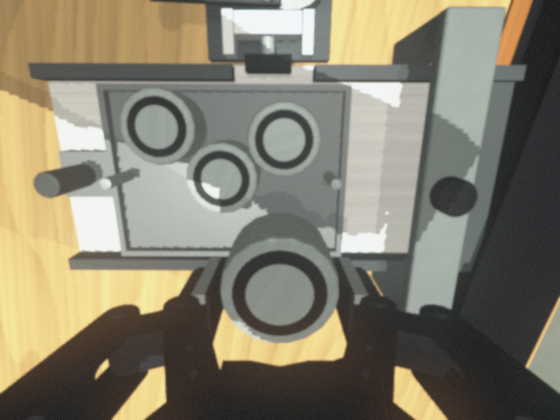

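The held cup is upright, but the third cup has been knocked to image (222,177), towards the middle. Measuring.

```bash
python3 - <<'E'
from h import *
z=np.load('w11.png.npz'); im,d,T=z['im'],z['d'],z['T']; c=get_calibration('wrist')
C=np.array([.5853,-.0057]); a=np.radians(9.85); u=np.array([np.cos(a),np.sin(a)]); v=np.array([-u[1],u[0]])
P=cloud(d,T,c); m=cv2.morphologyEx(((P[...,2]>.054)&(P[...,2]<.068)).astype(np.uint8),cv2.MORPH_OPEN,np.ones((5,5)))
for ce,st,mm in blobs(m,200):
    W=onplane(max(cv2.findContours(mm.astype(np.uint8),0,2)[0],key=len).reshape(-1,2),.062,T,c)[:,:2].astype(np.float32)
    (x,y),r=cv2.minEnclosingCircle(W); q=np.array([x,y])-C
    print(ce.round(0),'w',round(x,4),round(y,4),'tray',(q@u*1e3).round(1),(q@v*1e3).round(1),'r',round(r,4))
for n,p,h in [('pinL',(105,184),.063),('pinR',(337,184),.063),('padfront',(268,72),.03),('UL',(98,86),.03),('UR',(349,86),.03)]:
    w=onplane(p,h,T,c)[0]; q=w[:2]-C; print(n,w.round(4),(q@u*1e3).round(1),(q@v*1e3).round(1))
E
```

```text
[424.  36.] w 0.7064 0.115 tray 139.9 98.2 r 0.0085
[159. 125.] w 0.5366 0.0273 tray -42.3 40.9 r 0.0275
[254. 156.] w 0.605 0.0166 tray 23.2 18.6 r 0.0534
[ 65. 180.] w 0.4676 -0.0245 tray -119.2 1.6 r 0.0093
pinL [ 0.5    -0.0213  0.063 ] -86.7 -0.7
pinR [0.6705 0.0086 0.063 ] 86.4 -0.5
padfront [0.6054 0.0798 0.03  ] 34.5 80.8
UL [0.476 0.047 0.03 ] -98.7 70.6
UR [0.6695 0.0808 0.03  ] 97.7 70.8
```

Knocked cup C is now at about tray (1,5), still within limits. I'll set B at tray (54,-37), clear of it.

Emit:
apply_moves(slide=[[-0.33, 0.48, 0], [0, 0, 0.5], [0, 0, 0.8], [0, 0, 0.8], [0, 0, 0.8], [0, 0, 0.8], [0, 0, 0.7], [0, 0, 0.4]], rotation=[[0, 0, 0], [0, 0, 0], [0, 0, 0], [0, 0, 0], [0, 0, 0], [0, 0, 0], [0, 0, 0], [0, 0, 0]], jaw=[1, 1, 1, 1, 1, 1, 1, 1])

```text
time_s: 55.75
ee_pos: [0.6442, -0.0338, 0.0523]
orientation: [-3.141, -0.0, 1.743]
contact_force: [0.1, 0.5, -1.2]
opening: 0.052
gripper_force: 63.2
```

Emit:
apply_moves(slide=[[0, 0, 0.3], [0, 0, 0.1], [0, 0, 0.1], [0, 0, 0], [0, 0, 0], [0, 0, 0], [0, 0, 0], [0, 0, 0]], rotation=[[0, 0, 0], [0, 0, 0], [0, 0, 0], [0, 0, 0], [0, 0, 0], [0, 0, 0], [0, 0, 0], [0, 0, 0]], jaw=[1, 1, 1, 1, 1, 1, 1, 1])

```text
time_s: 56.75
ee_pos: [0.6446, -0.0339, 0.0435]
orientation: [3.141, -0.0, 1.743]
contact_force: [0.5, -0.4, -2.1]
opening: 0.052
gripper_force: 63.2
```

Emit:
apply_moves(slide=[[0, 0, 0.06], [0, 0, 0.06], [0, 0, 0.04], [0, 0, 0], [0, 0, 0], [0, 0, 0], [0, 0, 0], [0, 0, 0]], rotation=[[0, 0, 0], [0, 0, 0], [0, 0, 0], [0, 0, 0], [0, 0, 0], [0, 0, 0], [0, 0, 0], [0, 0, 0]], jaw=[1, 1, 1, 1, 1, 1, 1, 1])

```text
time_s: 57.75
ee_pos: [0.6449, -0.034, 0.041]
orientation: [3.141, 0.0, 1.743]
contact_force: [-2.7, 0.8, 5.7]
opening: 0.0517
gripper_force: 63.8
```

Emit:
apply_moves(slide=[[0, 0, 0], [0, 0, 0], [0, 0, 0], [0, 0, -0.2], [0, 0, -0.5], [0, 0, -1], [0, 0, -1], [0, 0, -1]], rotation=[[0, 0, 0], [0, 0, 0], [0, 0, 0], [0, 0, 0], [0, 0, 0], [0, 0, 0], [0, 0, 0], [0, 0, 0]], jaw=[-0.4, -0.4, -0.4, -0.4, -0.4, -0.4, -0.4, -0.4])

```text
time_s: 58.75
ee_pos: [0.645, -0.034, 0.1166]
orientation: [3.14, 0.001, 1.743]
contact_force: [-0.0, -0.5, -0.1]
opening: 0.0597
gripper_force: 0.0
```

Emit:
apply_moves(slide=[[0, 0, -1], [0, 0, -1], [0, 0, -1], [0, 0, -1], [0.2, -1, -0.5], [0.2, -1, 0], [0.2, -1, 0], [0.2, -1, 0]], rotation=[[0, 0, 0], [0, 0, 0], [0, 0, 0], [0, 0, 0], [0, 0, 0], [0, 0, 0], [0, 0, 0], [0, 0, 0]], jaw=[-0.4, -0.4, -0.4, -0.4, -0.4, -0.4, -0.4, -0.4])

```text
time_s: 59.75
ee_pos: [0.5625, -0.0319, 0.205]
orientation: [3.141, -0.0, 1.743]
contact_force: [0.5, 0.4, 0.3]
opening: 0.0602
gripper_force: 0.0
```

```bash
python3 trayv.py w12.png; python3 -c "
from h import *
go([.4621,-.027,.2],1.743)"
```

```text
traycup [262. 134.] w 0.5355 0.0268 tray xy mm -43.5 40.5 r 0.0268 z 0.0631
traycup [363. 216.] w 0.6423 -0.0323 tray xy mm 51.6 -35.9 r 0.0276 z 0.063
at [ 0.5608 -0.0315  0.2052] rpy [-3.141 -0.     1.743] slide [ 1.07 -4.82  0.26] rot [-0.0003 -0.0001  0.0002]
```

View pics/w12.png

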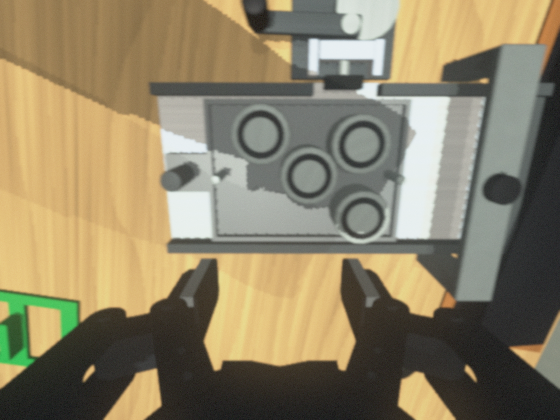

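All four cups stand on the bed. I'll push the tray with shut fingers from behind the post.

Emit:
apply_moves(slide=[[0.13, -0.98, 0], [0.13, -0.98, 0], [0.13, -0.98, 0], [0.13, -0.98, 0], [0.13, -0.98, 0], [0.13, -0.98, 0], [0.13, -0.98, 0], [0.13, -0.98, 0]], rotation=[[0, 0, 0], [0, 0, 0], [0, 0, 0], [0, 0, 0], [0, 0, 0], [0, 0, 0], [0, 0, 0], [0, 0, 0]], jaw=[1, 1, 1, 1, 1, 1, 1, 1])

```text
time_s: 60.8
ee_pos: [0.4047, -0.0384, 0.2051]
orientation: [3.141, 0.0, 1.743]
contact_force: [0.5, -0.7, 0.7]
opening: -0.0
gripper_force: 0.0
```

Emit:
apply_moves(slide=[[0, 0, 1], [0, 0, 1], [0, 0, 1], [0, 0, 1], [0, 0, 1], [0, 0, 1], [0, 0, 1], [0, 0, 0.8]], rotation=[[0, 0, 0], [0, 0, 0], [0, 0, 0], [0, 0, 0], [0, 0, 0], [0, 0, 0], [0, 0, 0], [0, 0, 0]], jaw=[1, 1, 1, 1, 1, 1, 1, 1])

```text
time_s: 61.8
ee_pos: [0.4048, -0.0382, 0.0471]
orientation: [-3.141, -0.0, 1.743]
contact_force: [-0.4, 0.7, 0.3]
opening: 0.0002
gripper_force: 0.0
```

```bash
python3 -c "
from h import *
go([.462-.03*.985,-.0272-.03*.171,.045],1.743); print(tool()[1]['joints'].round(2),tool()[1]['opening'])"
```

```text
at [ 0.4048 -0.0382  0.0471] rpy [-3.141 -0.     1.743] slide [0.05 1.41 0.1 ] rot [-0.0002 -0.0001  0.    ]
[-0.42 -0.48 -0.76  1.3   0.    0.98] 0.00023096944301393205
```

Emit:
apply_moves(slide=[[0, 0.4, 0], [0, 0.4, 0], [0, 0.4, 0], [0, 0.2, 0], [0, 0.15, 0], [0, 0.15, 0], [0, 0.15, 0], [0, 0.15, 0]], rotation=[[0, 0, 0], [0, 0, 0], [0, 0, 0], [0, 0, 0], [0, 0, 0], [0, 0, 0], [0, 0, 0], [0, 0, 0]], jaw=[1, 1, 1, 1, 1, 1, 1, 1])

```text
time_s: 62.8
ee_pos: [0.4443, -0.0314, 0.0483]
orientation: [-3.141, -0.0, 1.743]
contact_force: [-2.4, -0.7, 1.0]
opening: -0.0003
gripper_force: 1.1
```

Emit:
apply_moves(slide=[[0, 0.2, 0], [0, 0.25, 0], [0, 0.25, 0], [0, 0.25, 0], [0, 0.25, 0], [0, 0.25, 0], [0, 0.25, 0], [0, 0.25, 0]], rotation=[[0, 0, 0], [0, 0, 0], [0, 0, 0], [0, 0, 0], [0, 0, 0], [0, 0, 0], [0, 0, 0], [0, 0, 0]], jaw=[1, 1, 1, 1, 1, 1, 1, 1])

```text
time_s: 63.8
ee_pos: [0.4832, -0.0247, 0.0483]
orientation: [3.142, -0.0, 1.743]
contact_force: [-3.3, -0.5, 1.2]
opening: -0.0002
gripper_force: 1.1
```

Emit:
apply_moves(slide=[[0, 0.25, 0], [0, 0.25, 0], [0, 0.25, 0], [0, 0.2, 0], [0, 0.15, 0], [0, 0.15, 0], [0, 0.1, 0], [0, 0.1, 0]], rotation=[[0, 0, 0], [0, 0, 0], [0, 0, 0], [0, 0, 0], [0, 0, 0], [0, 0, 0], [0, 0, 0], [0, 0, 0]], jaw=[1, 1, 1, 1, 1, 1, 1, 1])

```text
time_s: 64.8
ee_pos: [0.5115, -0.0198, 0.0483]
orientation: [3.142, -0.0, 1.743]
contact_force: [-2.0, 0.5, 1.5]
opening: 0.0004
gripper_force: 1.1
```

```bash
python3 - <<'E'
from h import *
im,d,T,c=snap('top'); C=np.array([.5853,-.0057]); a=np.radians(9.85); u=np.array([np.cos(a),np.sin(a)]); v=np.array([-u[1],u[0]])
print('tcp tray0 frame',((tool()[0][:2,3]-C)@u*1e3).round(1)); z=snap('scene','s2.png')
big=cv2.resize(z[0][200:320,190:350],None,fx=4,fy=4,interpolation=3); cv2.imwrite('pics/s2b.png',big[:,:,::-1])
E
```

```text
tcp tray0 frame -74.9
```

View pics/s2b.png

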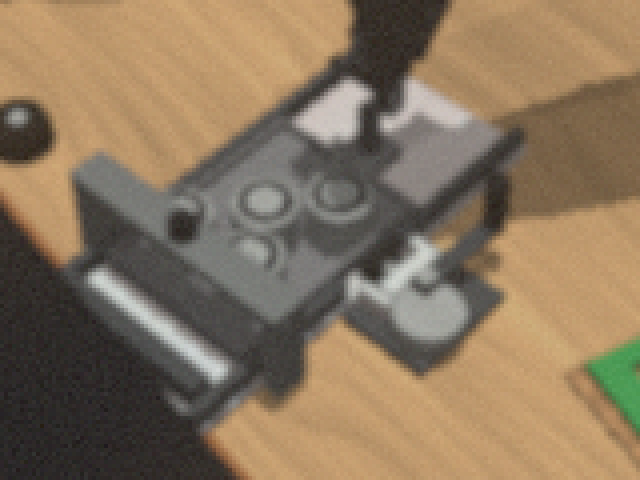

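The tray is passing under the bridge with the cups upright; I keep pushing gently.

Emit:
apply_moves(slide=[[0, 0.12, 0], [0, 0.12, 0], [0, 0.12, 0], [0, 0.12, 0], [0, 0.12, 0], [0, 0.1, 0], [0, 0.1, 0], [0, 0.1, 0]], rotation=[[0, 0, 0], [0, 0, 0], [0, 0, 0], [0, 0, 0], [0, 0, 0], [0, 0, 0], [0, 0, 0], [0, 0, 0]], jaw=[1, 1, 1, 1, 1, 1, 1, 1])

```text
time_s: 65.9
ee_pos: [0.5293, -0.0167, 0.0483]
orientation: [3.142, -0.0, 1.743]
contact_force: [-1.7, -0.8, 1.0]
opening: 0.0001
gripper_force: 1.1
```

Emit:
apply_moves(slide=[[0, 0.08, 0], [0, 0.08, 0], [0, 0.08, 0], [0, 0.08, 0], [0, 0.08, 0], [0, 0.08, 0], [0, 0.08, 0], [0, 0.08, 0]], rotation=[[0, 0, 0], [0, 0, 0], [0, 0, 0], [0, 0, 0], [0, 0, 0], [0, 0, 0], [0, 0, 0], [0, 0, 0]], jaw=[1, 1, 1, 1, 1, 1, 1, 1])

```text
time_s: 66.9
ee_pos: [0.5419, -0.0145, 0.0483]
orientation: [3.142, -0.0, 1.743]
contact_force: [-1.9, -0.0, 1.7]
opening: -0.0
gripper_force: 1.1
```

Emit:
apply_moves(slide=[[0, 0.05, 0], [0, 0.05, 0], [0, 0.05, 0], [0, 0.05, 0], [0, 0.05, 0], [0, 0, 0], [0, 0, 0], [0, 0, 0]], rotation=[[0, 0, 0], [0, 0, 0], [0, 0, 0], [0, 0, 0], [0, 0, 0], [0, 0, 0], [0, 0, 0], [0, 0, 0]], jaw=[1, 1, 1, 1, 1, 1, 1, 1])

```text
time_s: 67.9
ee_pos: [0.543, -0.0142, 0.0481]
orientation: [-3.134, 0.0, 1.742]
contact_force: [-24.1, -4.0, 16.1]
opening: 0.0002
gripper_force: 12.6
```

End stop reached (24 N). I'll back off and look at the clamp.

Emit:
apply_moves(slide=[[0, -0.2, 0], [0, -0.4, 0], [0, -0.4, -0.5], [0, 0, -1], [0, 0, -1], [0, 0, -1], [0, 0, -1], [0, 0, -1]], rotation=[[0, 0, 0], [0, 0, 0], [0, 0, 0], [0, 0, 0], [0, 0, 0], [0, 0, 0], [0, 0, 0], [0, 0, 0]], jaw=[1, 1, 1, 1, 1, 1, 1, 1])

```text
time_s: 68.9
ee_pos: [0.527, -0.0171, 0.1597]
orientation: [3.141, 0.0, 1.743]
contact_force: [-0.4, -1.3, 0.3]
opening: 0.0
gripper_force: 0.0
```

Emit:
apply_moves(slide=[[0.5, 0, -1], [1, 0, -1], [1, 0, 0], [1, 0, 0], [1, 0, 0], [0.5, 0, 0], [0, 0, 0], [0, 0, 0]], rotation=[[0, 0, 0], [0, 0, 0], [0, 0, 0], [0, 0, 0], [0, 0, 0], [0, 0, 0], [0, 0, 0], [0, 0, 0]], jaw=[0, 0, 0, 0, 0, 0, 0, 0])

```text
time_s: 69.9
ee_pos: [0.5098, 0.0812, 0.1981]
orientation: [-3.141, 0.0, 1.743]
contact_force: [-0.6, -0.4, -0.4]
opening: 0.043
gripper_force: 0.0
```

```bash
python3 - <<'E'
from h import *
im,d,T,c=snap('wrist','w13.png')
print(tool()[0][:3,3]);big=im; cv2.imwrite('pics/w13b.png',cv2.resize(im[60:360,160:560],None,fx=2,fy=2,interpolation=3)[:,:,::-1])
E
```

```text
[0.50987052 0.08104526 0.19814711]
```

View pics/w13b.png

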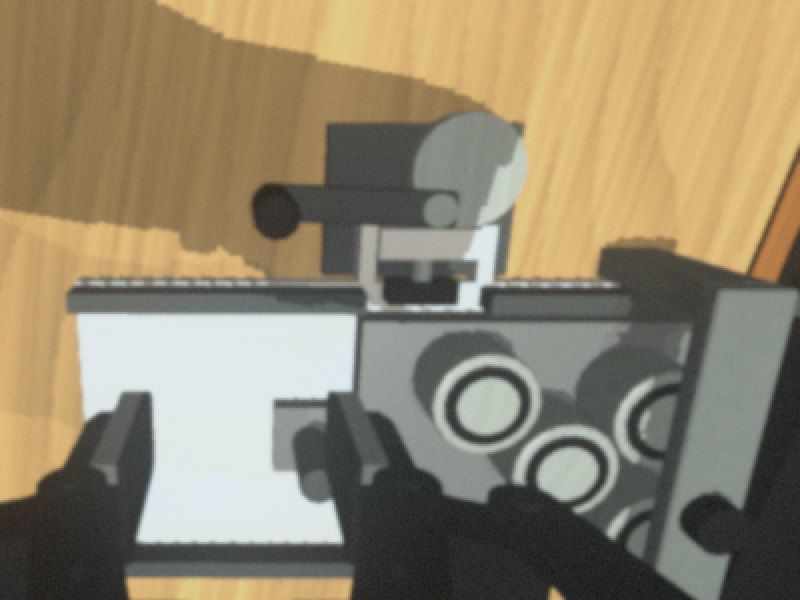

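```bash
python3 - <<'E'
from h import *
z=np.load('w13.png.npz'); im,d,T=z['im'],z['d'],z['T']; c=get_calibration('wrist'); P=cloud(d,T,c)
C=np.array([.5853,-.0057]); a=np.radians(9.85); u=np.array([np.cos(a),np.sin(a)]); v=np.array([-u[1],u[0]])
f=lambda p,h: onplane((p[0]/2+160,p[1]/2+60),h,T,c)[0]
for n,p,h in [('padfront',(420,304),.03),('padback',(420,276),.03),('trayedge',(420,319),.03),('railL in',(200,312),.028),('railR in',(220,545),.028),('trayUL',(358,319),.03),('knob',(277,211),.088),('pivot',(440,209),.048),('postTop',(318,485),.07)]:
    w=f(p,h); q=w[:2]-C; print(n,w.round(4),'jig',(q@u*1e3).round(1),(q@v*1e3).round(1))
q=np.array([.543,-.0142])-C; print('push TCP',q@u)
m=(P[...,2]>.08)&(P[...,2]<.095)&(np.hypot(P[...,0]-.517,P[...,1]-.12)<.03); w=P[m]; w=w[w[:,2]>np.percentile(w[:,2],30)]; print('knob top cloud',len(w),((w.min(0)+w.max(0))/2).round(4))
col=210+160; print('depth col', [(r,P[r,370].round(4).tolist()) for r in range(190,224,2)])
print('y gradient', [(r,int(im[r,370].mean())) for r in range(196,224)])
w=P[164,380]; print('pivot disc',w)
E
```

```text
padfront [0.6039 0.0809 0.03  ] jig 33.2 82.1
padback [0.6002 0.0954 0.03  ] jig 31.9 97.1
trayedge [0.606 0.073 0.03 ] jig 33.8 74.0
railL in [0.4921 0.0565 0.028 ] jig -81.1 77.3
railR in [ 0.5257 -0.0832  0.028 ] jig -72.0 -66.2
trayUL [0.5741 0.0675 0.03  ] jig 1.5 74.0
knob [0.5171 0.1227 0.088 ] jig -45.3 138.1
pivot [0.5953 0.1316 0.048 ] jig 33.3 133.6
postTop [ 0.5638 -0.0088  0.07  ] jig -21.7 0.6
push TCP -0.04313054477163546
knob top cloud 322 [0.5172 0.1207 0.0892]
depth col [(190, [0.5993, 0.1029, 0.0262]), (192, [0.5999, 0.1008, 0.026]), (194, [0.6001, 0.099, 0.0271]), (196, [0.6004, 0.097, 0.0276]), (198, [0.6014, 0.0947, 0.0264]), (200, [0.6015, 0.0929, 0.0275]), (202, [0.6011, 0.0914, 0.0305]), (204, [0.6015, 0.0894, 0.0309]), (206, [0.6022, 0.0872, 0.0303]), (208, [0.6029, 0.0851, 0.0299]), (210, [0.6029, 0.0833, 0.0314]), (212, [0.6038, 0.081, 0.0305]), (214, [0.6111, 0.0742, 0.0108]), (216, [0.6107, 0.0727, 0.0137]), (218, [0.6087, 0.0723, 0.0212]), (220, [0.6062, 0.0724, 0.0298]), (222, [0.6066, 0.0704, 0.0303])]
y gradient [(196, 123), (197, 124), (198, 123), (199, 118), (200, 98), (201, 74), (202, 59), (203, 55), (204, 54), (205, 52), (206, 55), (207, 54), (208, 54), (209, 52), (210, 54), (211, 72), (212, 118), (213, 170), (214, 188), (215, 155), (216, 107), (217, 79), (218, 73), (219, 73), (220, 93), (221, 124), (222, 147), (223, 154)]
pivot disc [0.59598813 0.13191297 0.04555198]
```

The tray has moved about 103 mm and sits against the stop; pad gap is about 8.5 mm. Now I'll grip the cam knob from above.

Emit:
apply_moves(slide=[[0.97, 0.35, 0.3], [0.97, 0.34, 0.7], [0, 0, 1], [0, 0, 1], [0, 0, 1], [0, 0, 0.5], [0, 0, 0], [0, 0, 0]], rotation=[[0, 0, 0], [0, 0, 0], [0, 0, 0], [0, 0, 0], [0, 0, 0], [0, 0, 0], [0, 0, 0], [0, 0, 0]], jaw=[-0.2, -0.2, -0.2, -0.2, -0.2, -0.2, -0.2, -0.2])

```text
time_s: 70.95
ee_pos: [0.5172, 0.1219, 0.109]
orientation: [3.14, 0.0, 1.743]
contact_force: [0.1, 0.1, 0.7]
opening: 0.0512
gripper_force: 0.0
```

```bash
python3 - <<'E'
from h import *
z=np.load('w13.png.npz'); d,T=z['d'],z['T']; c=get_calibration('wrist'); P=cloud(d,T,c)
print('lever z',[P[162,x,2].round(4) for x in (320,330,340,350)])
im,d,T,c=snap('wrist','w14.png'); P=cloud(d,T,c)
m=(P[...,2]>.08)&(P[...,2]<.097)&(np.hypot(P[...,0]-.517,P[...,1]-.12)<.02); w=P[m]
if len(w): print('knob',len(w),((np.percentile(w,2,0)+np.percentile(w,98,0))/2).round(4))
go([.5171,.1217,.058],1.743)
E
```

```text
lever z [np.float64(0.0408), np.float64(0.0405), np.float64(0.0406), np.float64(0.0403)]
knob 951 [0.5171 0.1216 0.0852]
at [0.5173 0.122  0.1092] rpy [3.14  0.    1.743] slide [-0.01 -0.02  2.56] rot [0.0005 0.0001 0.    ]
```

Emit:
apply_moves(slide=[[0, 0, 0.9], [0, 0, 0.9], [0, 0, 0.8], [0, 0, 0], [0, 0, 0], [0, 0, 0], [0, 0, 0], [0, 0, 0]], rotation=[[0, 0, 0], [0, 0, 0], [0, 0, 0], [0, 0, 0], [0, 0, 0], [0, 0, 0], [0, 0, 0], [0, 0, 0]], jaw=[-0.2, -0.2, -0.2, 0.2, 1, 1, 1, 1])

```text
time_s: 72.0
ee_pos: [0.5181, 0.1223, 0.0565]
orientation: [3.139, -0.0, 1.743]
contact_force: [8.9, 2.7, -9.9]
opening: 0.0182
gripper_force: 59.0
```

Emit:
apply_moves(slide=[[0.2, 0, 0], [0.4, 0.02, 0], [0.4, 0.02, 0], [0.4, 0.02, 0], [0.4, 0.02, 0], [0.4, 0.02, 0], [0, 0, 0], [0, 0, 0]], rotation=[[0, 0, 0.016], [0, 0, 0.032], [0, 0, 0.032], [0, 0, 0.032], [0, 0, 0.032], [0, 0, 0.032], [0, 0, 0], [0, 0, 0]], jaw=[1, 1, 1, 1, 1, 1, 1, 1])

```text
time_s: 73.0
ee_pos: [0.5258, 0.1645, 0.0566]
orientation: [3.133, -0.003, 1.189]
contact_force: [26.3, -2.3, -22.2]
opening: 0.0181
gripper_force: 59.2
```

```bash
python3 - <<'E'
from h import *
T,s=tool(); piv=np.array([.5172,.1219])+.08*np.array([.9853,.1711]); q=T[:2,3]-piv
a=np.radians(9.85); print('r',np.hypot(*q),'angle',(np.pi-(np.arctan2(q[1],q[0])-a)), 'yaw moved',1.743-s['orientation'][2], s['contact_force'].round(1),s['opening'])
im,d,T,c=snap('wrist','w15.png')
E
```

```text
r 0.07599118480264984 angle 0.5623136228592349 yaw moved 0.5536856287039813 [ 26.3  -2.3 -22.2] 0.018139657079203717
```

View pics/w15.png

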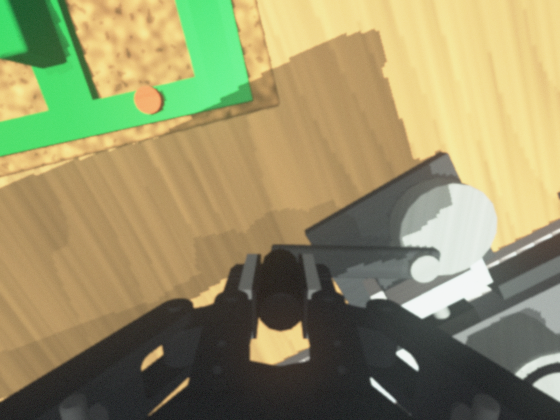

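The knob is led partway (about 0.54 rad). Side force grew because the lever started slightly past zero, so I'll relieve it and go on to about 0.76 rad.

Emit:
apply_moves(slide=[[0.07, 0.18, 0.04], [0, 0, 0], [0.22, 0.02, 0], [0.22, 0.02, 0], [0.22, 0.02, 0], [0.22, 0.03, 0], [0, 0, 0], [0, 0, 0]], rotation=[[0, 0, 0], [0, 0, 0], [0, 0, 0.017], [0, 0, 0.017], [0, 0, 0.017], [0, 0, 0.017], [0, 0, 0], [0, 0, 0]], jaw=[1, 1, 1, 1, 1, 1, 1, 1])

```text
time_s: 74.05
ee_pos: [0.5355, 0.1798, 0.0564]
orientation: [3.139, -0.001, 0.976]
contact_force: [4.2, -3.6, 0.5]
opening: 0.0181
gripper_force: 61.4
```

```bash
python3 - <<'E'
from h import *
T,s=tool(); ch=np.hypot(*(T[:2,3]-np.array([.5183,.1223])))
print('delta',2*np.arcsin(ch/.16),'yaw moved',1.743-s['orientation'][2])
E
```

```text
delta 0.7691533663483238 yaw moved 0.7668304214259851
```

Emit:
apply_moves(slide=[[0, 0, 0], [0, 0, 0], [0, 0, 0], [0, 0, -0.3], [0, 0, -0.7], [0, 0, -1], [0, 0, -1], [0, 0, -1]], rotation=[[0, 0, 0], [0, 0, 0], [0, 0, 0], [0, 0, 0], [0, 0, 0], [0, 0, 0], [0, 0, 0], [0, 0, 0]], jaw=[0, -0.2, -0.2, -0.2, -0.2, -0.2, -0.2, -0.2])

```text
time_s: 75.05
ee_pos: [0.5348, 0.1802, 0.1375]
orientation: [3.141, -0.001, 0.977]
contact_force: [-0.2, 0.2, -0.0]
opening: 0.0513
gripper_force: 0.0
```

Emit:
apply_moves(slide=[[0, 0, -1], [0, 0, -1], [0, 0, -1], [0, 0, 0], [0, 0, 0], [-1, -0.4, 0], [-1, -0.4, 0], [-1, -0.4, 0]], rotation=[[0, 0, -0.049], [0, 0, -0.049], [0, 0, -0.049], [0, 0, -0.049], [0, 0, -0.049], [0, 0, 0], [0, 0, 0], [0, 0, 0]], jaw=[-0.2, -0.2, -0.2, -0.2, -0.2, -0.2, -0.2, -0.2])

```text
time_s: 76.05
ee_pos: [0.5212, 0.1163, 0.1966]
orientation: [3.141, 0.0, 1.747]
contact_force: [0.4, -0.0, 0.4]
opening: 0.0511
gripper_force: 0.0
```

```bash
python3 - <<'E'
from h import *
im,d,T,c=snap('wrist','w16.png'); P=cloud(d,T,c)
cv2.imwrite('pics/w16b.png',cv2.resize(im[110:360,200:560],None,fx=2.2,fy=2.2,interpolation=3)[:,:,::-1])
print(tool()[0][:3,3])
E
```

```text
[0.52101536 0.11440754 0.19663587]
```

View pics/w16b.png

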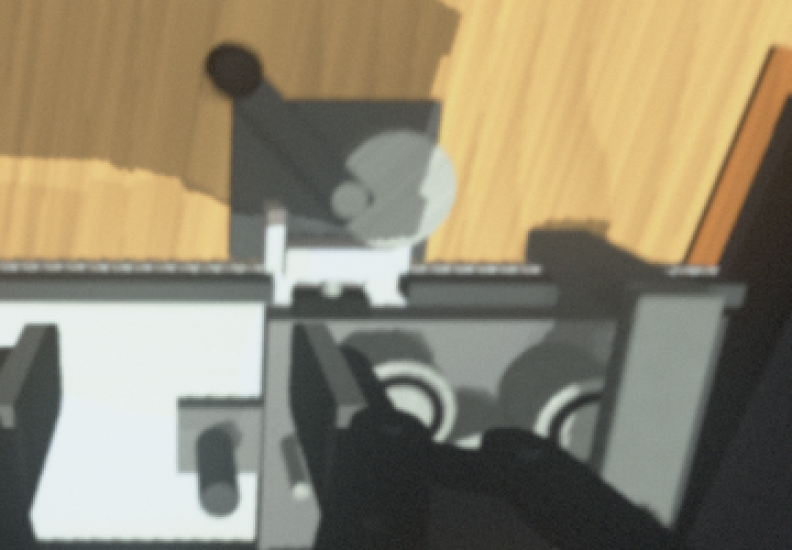

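```bash
python3 - <<'E'
from h import *
c=get_calibration('wrist'); C=np.array([.5853,-.0057]); a=np.radians(9.85); u=np.array([np.cos(a),np.sin(a)]); v=np.array([-u[1],u[0]])
for f,cols,rows in (('w13.png.npz',(366,378),range(168,224)),('w16.png.npz',(342,358),range(214,262))):
    z=np.load(f); im,d,T=z['im'],z['d'],z['T']; P=cloud(d,T,c)
    for col in cols:
        print(f,col)
        print(' '.join(f"{r}:{(((onplane((col,r),.03,T,c)[0][:2]-C)@v)*1e3):.1f}/{P[r,col,2]*1e3:.0f}/{int(im[r,col].mean())}" for r in rows))
    print('railR/L?')
z=np.load('w16.png.npz')
E
```

```text
w13.png.npz 366
168:127.8/40/72 169:126.8/40/69 170:125.8/40/70 171:124.8/40/71 172:123.8/40/72 173:122.8/25/92 174:121.8/31/123 175:120.8/34/153 176:119.7/35/166 177:118.7/32/169 178:117.7/33/171 179:116.7/34/169 180:115.7/34/169 181:114.7/34/170 182:113.7/34/168 183:112.6/35/168 184:111.6/34/170 185:110.6/34/170 186:109.6/33/169 187:108.5/34/169 188:107.5/35/164 189:106.5/33/141 190:105.4/12/112 191:104.4/22/89 192:103.3/22/82 193:102.3/22/84 194:101.3/23/83 195:100.2/22/86 196:99.2/22/87 197:98.1/23/89 198:97.1/25/87 199:96.0/24/79 200:95.0/25/68 201:93.9/32/57 202:92.8/29/53 203:91.8/30/52 204:90.7/31/55 205:89.7/31/50 206:88.6/30/49 207:87.5/30/51 208:86.5/30/53 209:85.4/30/54 210:84.3/29/57 211:83.2/30/78 212:82.2/31/143 213:81.1/10/201 214:80.0/11/207 215:78.9/10/164 216:77.8/13/111 217:76.7/18/76 218:75.6/21/70 219:74.5/25/77 220:73.4/28/92 221:72.3/31/125 222:71.3/31/146 223:70.1/32/153
w13.png.npz 378
168:127.8/45/132 169:126.8/44/133 170:125.8/44/135 171:124.8/43/134 172:123.8/44/130 173:122.8/44/121 174:121.8/31/135 175:120.7/34/156 176:119.7/34/169 177:118.7/34/172 178:1
[... 1604 characters left out ...]
.0/20/102 219:107.9/24/105 220:106.8/28/110 221:105.7/30/121 222:104.6/33/151 223:103.5/34/188 224:102.4/31/219 225:101.3/34/231 226:100.2/34/235 227:99.1/34/236 228:98.0/34/236 229:96.9/33/236 230:95.8/33/236 231:94.7/35/236 232:93.5/33/236 233:92.4/33/236 234:91.3/33/235 235:90.2/34/234 236:89.1/11/228 237:87.9/11/216 238:86.8/10/190 239:85.7/17/151 240:84.5/18/112 241:83.4/23/82 242:82.3/26/66 243:81.1/29/57 244:80.0/31/58 245:78.8/31/65 246:77.7/30/63 247:76.6/31/68 248:75.4/30/69 249:74.2/30/69 250:73.1/30/71 251:71.9/31/71 252:70.8/30/68 253:69.6/32/68 254:68.5/33/85 255:67.3/32/109 256:66.1/30/135 257:64.9/30/154 258:63.8/31/158 259:62.6/22/157 260:61.4/23/158 261:60.2/23/143
railR/L?
```

Jaw-to-pad gap has gone from about 11.8 to 8.0 mm, so the pad is pressed about 4 mm with the tray against the right rail. I'll add about 0.08 rad to bring it near half way.

Emit:
apply_moves(slide=[[0.8, 0.32, 0], [0.8, 0.32, 0], [0.8, 0.32, 0.2], [0.7, 0.32, 0.7], [0, 0, 1], [0, 0, 1], [0, 0, 1], [0, 0, 0.5]], rotation=[[0, 0, 0], [0, 0, 0], [0, 0, 0], [0, 0, 0], [0, 0, 0], [0, 0, 0], [0, 0, 0], [0, 0, 0]], jaw=[-0.2, -0.2, -0.2, -0.2, -0.2, -0.2, -0.2, -0.2])

```text
time_s: 77.1
ee_pos: [0.5348, 0.1819, 0.1055]
orientation: [-3.14, -0.0, 1.746]
contact_force: [-0.0, 1.0, -0.7]
opening: 0.0512
gripper_force: 0.0
```

```bash
python3 - <<'E'
from h import *
im,d,T,c=snap('wrist','w17.png'); P=cloud(d,T,c)
m=(P[...,2]>.08)&(P[...,2]<.097)&(np.hypot(P[...,0]-.5355,P[...,1]-.18)<.02); w=P[m]
if len(w): print('knob',len(w),((np.percentile(w,2,0)+np.percentile(w,98,0))/2).round(4))
go([.5355,.180,.057],1.743)
E
```

```text
knob 976 [0.5319 0.1794 0.0852]
at [0.5346 0.1819 0.1048] rpy [-3.139 -0.     1.746] slide [-0.1   0.03  2.39] rot [-0.0008 -0.0001  0.0008]
```

Emit:
apply_moves(slide=[[-0.08, -0.07, 0.8], [0, 0, 0.8], [0, 0, 0.8], [0, 0, 0], [0, 0, 0], [0, 0, 0], [0, 0, 0], [0, 0, 0]], rotation=[[0, 0, 0], [0, 0, 0], [0, 0, 0], [0, 0, 0], [0, 0, 0], [0, 0, 0], [0, 0, 0], [0, 0, 0]], jaw=[-0.2, -0.2, -0.2, 0.2, 0.4, 1, 1, 1])

```text
time_s: 78.15
ee_pos: [0.5336, 0.1811, 0.0602]
orientation: [-3.14, -0.001, 1.747]
contact_force: [-7.6, 0.8, 4.7]
opening: 0.0181
gripper_force: 58.5
```

Emit:
apply_moves(slide=[[0.055, 0.05, 0], [0.055, 0.06, 0], [0.055, 0.06, 0], [0.055, 0.06, 0], [0, 0, 0], [0, 0, 0], [0, 0, 0], [0, 0, 0]], rotation=[[0, 0, 0.0065], [0, 0, 0.0065], [0, 0, 0.0065], [0, 0, 0.0065], [0, 0, 0], [0, 0, 0], [0, 0, 0], [0, 0, 0]], jaw=[1, 1, 1, 1, 1, 1, 1, 1])

```text
time_s: 79.15
ee_pos: [0.5379, 0.186, 0.0602]
orientation: [-3.141, -0.001, 1.665]
contact_force: [-6.0, 0.8, 3.1]
opening: 0.0184
gripper_force: 58.5
```

Emit:
apply_moves(slide=[[0, 0, 0], [0, 0, 0], [0, 0, 0], [0, 0, -0.3], [0, 0, -0.7], [0, 0, -1], [0, 0, -1], [0, 0, -1]], rotation=[[0, 0, 0], [0, 0, 0], [0, 0, 0], [0, 0, 0], [0, 0, 0], [0, 0, 0], [0, 0, 0], [0, 0, 0]], jaw=[0, -0.2, -0.2, -0.2, -0.2, -0.2, -0.2, -0.2])

```text
time_s: 80.15
ee_pos: [0.5388, 0.1857, 0.1416]
orientation: [3.14, -0.0, 1.665]
contact_force: [0.6, 0.5, 0.1]
opening: 0.0514
gripper_force: 0.0
```

Emit:
apply_moves(slide=[[-0.5, -0.3, -1], [-1, -0.4, -1], [-1, -0.4, -1], [-0.6, -0.2, 0], [0, 0, 0], [0, 0, 0], [0, 0, 0], [0, 0, 0]], rotation=[[0, 0, -0.026], [0, 0, 0], [0, 0, 0], [0, 0, 0], [0, 0, 0], [0, 0, 0], [0, 0, 0], [0, 0, 0]], jaw=[-0.2, -0.2, -0.2, -0.2, -0.2, -0.2, -0.2, -0.2])

```text
time_s: 81.15
ee_pos: [0.5227, 0.1208, 0.1991]
orientation: [-3.141, -0.0, 1.747]
contact_force: [0.0, -0.7, 0.2]
opening: 0.051
gripper_force: 0.0
```

```bash
python3 - <<'E'
from h import *
c=get_calibration('wrist'); C=np.array([.5853,-.0057]); a=np.radians(9.85); u=np.array([np.cos(a),np.sin(a)]); v=np.array([-u[1],u[0]])
im,d,T,c=snap('wrist','w18.png'); P=cloud(d,T,c); print(tool()[0][:3,3])
J=np.stack([(P[...,0]-C[0])*u[0]+(P[...,1]-C[1])*u[1],(P[...,0]-C[0])*v[0]+(P[...,1]-C[1])*v[1]],-1)
for xj in (.025,.04):
    q=C+xj*u+.085*v; k=np.linalg.inv(T)@np.r_[q,.03,1]; col=int(round(k[0]/k[2]*c['fx']+c['cx'])); r0=int(k[1]/k[2]*c['fy']+c['cy'])
    print(xj,col,' '.join(f"{r}:{(((onplane((col,r),.03,T,c)[0][:2]-C)@v)*1e3):.1f}/{P[r,col,2]*1e3:.0f}/{int(im[r,col].mean())}" for r in range(r0-14,r0+20) if 0<=r<420))
im2,d2,T2,c2=snap('top','t2.png'); cv2.imwrite('pics/t2b.png',cv2.resize(im2[90:290,80:400],None,fx=2.4,fy=2.4,interpolation=3)[:,:,::-1])
E
```

```text
[0.52270822 0.120762   0.1992182 ]
0.025 341 228:101.4/33/228 229:100.2/34/235 230:99.1/34/236 231:98.0/33/235 232:96.9/35/235 233:95.8/33/234 234:94.6/34/236 235:93.5/35/235 236:92.4/34/236 237:91.2/33/235 238:90.1/33/235 239:88.9/34/231 240:87.8/33/214 241:86.7/10/159 242:85.5/17/96 243:84.4/21/65 244:83.2/24/55 245:82.1/27/59 246:80.9/30/61 247:79.8/30/67 248:78.6/30/69 249:77.4/31/65 250:76.3/32/70 251:75.1/30/68 252:73.9/31/69 253:72.8/28/67 254:71.6/30/67 255:70.4/30/71 256:69.2/29/77 257:68.1/342/83 258:66.9/209/91 259:65.7/210/91 260:64.5/211/95 261:63.3/214/93
0.04 355 228:101.4/34/228 229:100.3/34/234 230:99.2/34/236 231:98.1/32/236 232:96.9/34/235 233:95.8/33/235 234:94.7/33/236 235:93.5/35/236 236:92.4/34/235 237:91.3/33/236 238:90.1/33/236 239:89.0/34/232 240:87.9/33/215 241:86.7/11/166 242:85.6/17/105 243:84.4/20/71 244:83.3/23/61 245:82.1/26/61 246:81.0/28/61 247:79.8/31/67 248:78.7/31/68 249:77.5/32/66 250:76.3/31/66 251:75.2/31/68 252:74.0/31/67 253:72.8/30/68 254:71.6/30/69 255:70.5/31/71 256:69.3/30/84 257:68.1/30/116 258:66.9/31/144 259:65.7/31/155 260:64.6/31/160 261:63.4/29/159
```

I have used up the picture allowance (one over, in fact), so the last check is numeric only.

```bash
python3 - <<'E'
from h import *
C=np.array([.5853,-.0057]); a=np.radians(9.85); u=np.array([np.cos(a),np.sin(a)]); v=np.array([-u[1],u[0]])
for f,n in (('w13.png.npz','wrist'),('w18.png.npz','wrist'),('t2.png.npz','top')):
    z=np.load(f); d,T,im=z['d'],z['T'],z['im']; c=get_calibration(n); P=cloud(d,T,c)
    X=(P[...,:2]-C)@np.stack([u,v],1)
    m=(P[...,2]>.063)&(P[...,2]<.075)&(abs(X[...,1])<.02)&(X[...,0]<.0)&(X[...,0]>-.06); print(f,'post jig0',np.median(X[m],0).round(4) if m.sum() else None,m.sum())
    m=(P[...,2]>.055)&(P[...,2]<.069)&(abs(X[...,1])<.065)&(X[...,0]>.02)&(X[...,0]<.21)&(d>.12)
    for ce,st,mm in blobs(m,40): print('   top blob',np.median(X[mm],0).round(3),st[4],np.median(P[mm][:,2]).round(4))
g=green(im)
for ce,st,mm in blobs(g,300):
    if ce[0]<250: print('frame',np.median(P[mm],0).round(4))
E
```

```text
w13.png.npz post jig0 [-0.0236  0.0019] 264
   top blob [0.093 0.029] 5366 0.0629
   top blob [ 0.142 -0.025] 579 0.0624
w18.png.npz post jig0 [-0.0219 -0.0014] 307
   top blob [0.071 0.048] 829 0.0625
   top blob [0.138 0.039] 812 0.0626
t2.png.npz post jig0 [-0.0213 -0.0062] 40
   top blob [ 0.136 -0.043] 53 0.0616
   top blob [0.11  0.004] 370 0.0618
   top blob [0.06  0.034] 279 0.0617
frame [0.4821 0.3847 0.0143]
```

```bash
python3 -c "
from workcell import workorder; print(workorder.finish_job())"
```

```text
the job is handed in; nothing more can be done
None
```

I handed the job in. By the last measurements the frame is flat on the mat, all four cups stand on the tray, the tray is home, and the pad is pressed in about 6 mm. No verdict was shown, and I viewed 15 pictures against the limit of 14.

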